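Lay out cabinet-leg sockets and scrap the snapped ones

TASK

Pull the top drawer of the small plywood cabinet right out to its stop and empty it: every leg socket whose tongue has snapped off goes into the grey scrap bin, and every sound one is stood tube up on the base panel, centred on a pencilled cross of its own (any cross will do), with its tongue pointing straight out over the panel's nearest long edge. When the drawer is empty, push it fully home, and leave the tape measure, clamp and try square where they are.

Things in the scene. Friction and masses are not known exactly. Their poses are not given: they have to be found in the camera images.
- top_drawer (a joint): slide of the cabinet's top drawer: 0 fully home, grows to 0.275 m at its stop as the drawer is pulled out towards the cabinet's front; within 15 mm of home at the start. About 1.5 N friction, stays where it is left; at the stop its whole inside clears the cabinet
- top_drawer_handle (a point): middle of the top drawer's handle, a steel bar of 11 mm diameter and 120 mm length, level and parallel to the drawer front, its axis 35 mm in front of the drawer front; 35 mm below the cabinet's top. Moves with the drawer
- top_drawer_floor (a point): middle of the top drawer's inner floor (86 mm above the bench). The axes are the cabinet's. The inside is 270 mm deep (x) and 254 mm wide (y); sides and back stand 28 mm, the front 52 mm above this floor. Moves with the drawer
- cabinet: small two-drawer plywood cabinet fixed on the bench, 320 mm deep, 310 mm wide, 150 mm high; origin at the centre of its underside, its own -x axis points out of its front, the way the drawers slide open. Drawer fronts add 15 mm, handles 40 mm more. The lower drawer is not needed
- sound1: sound black plastic leg socket, tube up: round flange 50 mm across, 5 mm thick, with an upright tube on its centre, 30 mm outside diameter (grip it there), top 44 mm above the underside; about 45 g. Origin at the centre of the flange's underside, z along the tube. Flat tongue, 24 mm wide, 5 mm thick, along its own +x to 46 mm from the tube's axis. May be absent
- sound2: sound black plastic leg socket, tube up: round flange 50 mm across, 5 mm thick, with an upright tube on its centre, 30 mm outside diameter (grip it there), top 44 mm above the underside; about 45 g. Origin at the centre of the flange's underside, z along the tube. Flat tongue, 24 mm wide, 5 mm thick, along its own +x to 46 mm from the tube's axis. May be absent
- sound3: sound black plastic leg socket, tube up: round flange 50 mm across, 5 mm thick, with an upright tube on its centre, 30 mm outside diameter (grip it there), top 44 mm above the underside; about 45 g. Origin at the centre of the flange's underside, z along the tube. Flat tongue, 24 mm wide, 5 mm thick, along its own +x to 46 mm from the tube's axis. May be absent
- sound4: sound black plastic leg socket, tube up: round flange 50 mm across, 5 mm thick, with an upright tube on its centre, 30 mm outside diameter (grip it there), top 44 mm above the underside; about 45 g. Origin at the centre of the flange's underside, z along the tube. Flat tongue, 24 mm wide, 5 mm thick, along its own +x to 46 mm from the tube's axis. May be absent
- sound1_tip (a point): middle of the end of the tongue of sound1, 46 mm from the tube's axis
- sound2_tip (a point): middle of the end of the tongue of sound2, 46 mm from the tube's axis
- sound3_tip (a point): middle of the end of the tongue of sound3, 46 mm from the tube's axis
- sound4_tip (a point): middle of the end of the tongue of sound4, 46 mm from the tube's axis
- reject1: reject: black plastic leg socket, tube up: round flange 50 mm across, 5 mm thick, with an upright tube on its centre, 30 mm outside diameter (grip it there), top 44 mm above the underside; about 45 g. Origin at the centre of the flange's underside, z along the tube. Tongue snapped off: a jagged stub about 4 mm long on its own +x side. May be absent
- reject2: reject: black plastic leg socket, tube up: round flange 50 mm across, 5 mm thick, with an upright tube on its centre, 30 mm outside diameter (grip it there), top 44 mm above the underside; about 45 g. Origin at the centre of the flange's underside, z along the tube. Tongue snapped off: a jagged stub about 4 mm long on its own +x side. May be absent
- reject3: reject: black plastic leg socket, tube up: round flange 50 mm across, 5 mm thick, with an upright tube on its centre, 30 mm outside diameter (grip it there), top 44 mm above the underside; about 45 g. Origin at the centre of the flange's underside, z along the tube. Tongue snapped off: a jagged stub about 4 mm long on its own +x side. May be absent
- panel: plywood base panel of the cabinet being made, fixed flat on the bench, 300 mm long (its x), 230 mm wide (its y), 18 mm thick; origin at the centre of its underside. Its two long side edges lie at y = +115 and -115 mm; four pencilled crosses are drawn on top, a pair near each long edge, lines about 2 mm wide
- cross1 (a point): pencilled cross on top of the panel, 81 mm from the panel's middle line towards its +y side edge (34 mm inside that edge), 90 mm to its -x end. A socket here has its tongue pointing along the panel's +y axis, 12 mm past the edge. Axes as the panel's
- cross2 (a point): pencilled cross on top of the panel, 81 mm from the panel's middle line towards its -y side edge (34 mm inside that edge), 90 mm to its -x end. A socket here has its tongue pointing along the panel's -y axis, 12 mm past the edge. Axes as the panel's
- cross3 (a point): pencilled cross on top of the panel, 81 mm from the panel's middle line towards its +y side edge (34 mm inside that edge), 90 mm to its +x end. A socket here has its tongue pointing along the panel's +y axis, 12 mm past the edge. Axes as the panel's
- cross4 (a point): pencilled cross on top of the panel, 81 mm from the panel's middle line towards its -y side edge (34 mm inside that edge), 90 mm to its +x end. A socket here has its tongue pointing along the panel's -y axis, 12 mm past the edge. Axes as the panel's
- bin: open grey plastic scrap bin fixed on the bench, outside 220 mm (x) by 140 mm (y), 80 mm high, walls and floor 5 mm; origin at the centre of its underside
- tape: yellow tape measure, 75 x 44 x 65 mm, lying on the cabinet's top; a bystander
- clamp: bar clamp about 420 mm long lying on the bench beyond the work; origin on the bench midway between its jaws; a bystander
- trysquare: try square, wooden stock 130 mm and steel blade 170 mm, lying flat on the bench beyond the panel; a bystander

How it is judged:
By the outcome, as a careful person would: the job done as asked, in the order asked, and still so for the second after the job is handed in, with the robot touching nothing.
Of sound1, sound2, sound3, sound4 only 3 to 4 are there at a start; the rules pass over those that are not, and their reading is None.
Of reject1, reject2, reject3 only 2 to 3 are there at a start; the rules pass over those that are not, and their reading is None.
At some moment in a run one of sound1, sound2, sound3, sound4, reject1, reject2, reject3 may be knocked a few centimetres aside while the robot is not near it.
It also fails if it takes over 210 s, if anything falls off the work surface, if the arm or the gripper's body presses on something with over 40 N, if the wrist force passes 120 N, or if a joint passes its speed limit or range.

ROBOT

A 7-joint arm with a two-finger parallel gripper is mounted at the origin on the work surface. World frame = base frame: x ahead of the robot, y to its left, z up, the work surface at z = 0. Lengths are in m, angles in rad, forces in N, time in s.
With the tool pointing down it reaches from about 0.35 to 0.9 m from the base axis. Payload 8.1 kg.
Tool frame: the origin (TCP) lies at the very end of the fingers, on their centre line; the grasp point (between the pads) lies 19 mm behind it; x points along the fingers, z is the direction in which the jaws open and shut, and the axes are right-handed (so a half turn about x gives the same grasp; the last joint's range is limited). The gripper opens to 92 mm and grips with 3 to 60 N. Pads are 19 mm wide; open, the fingers measure 130 mm over their backs; the gripper's body (75 mm by 190 mm) begins 47 mm behind the grasp point.
Start: joints at [1.039, 0.434, 0.025, 1.573, -0.012, 1.134, -0.075], TCP at [0.26, -0.568, 0.227] pointing down, gripper open.
Joint ranges: [-2.62, 2.62], [-0.44, 2.09], [-1.27, 1.32], [0.08, 2.57], [-1.32, 4.46], [0.12, 2], [-2.74, 2.74]. Speed limits (rad/s): [2.22, 2.22, 3.01, 3.01, 3.14, 3.14, 3.14].

INTERFACE

Orientations are given as [roll, pitch, yaw] about the fixed x, y, z axes, in that order (R = Rz(yaw) Ry(pitch) Rx(roll)).
In Python, from workcell import r gives the robot as it stands.
- The arm moves only by the tool carry_out, never from a script. Its argument "moves" is a list of rows, each an object of numbers: "grip": the opening in per cent of the stroke, from 0 (shut) to 100 (fully open); "tx", "ty", "tz": the shift along the tool's x, y, z in cm; "yaw": the turn about the tool's x in rad. In form: [{"grip": .., "tx": .., "ty": .., "tz": .., "yaw": ..}, ...]. A call has 1 to 8 rows; each row is the pose to reach, as a shift and turn from the pose measured when the call began, along the tool's axes at that moment; what a row does not reach only later rows make up. A row lasts 1/12 s, in which the tool goes at most 41.7 mm and 7.16 degrees, less where a joint would pass 70% of its speed; a pose out of reach is approached as far as the arm can. A call with a gripper value outside its range is refused whole. The fingers move at their own pace and stop on an object; "grip_force" is the grip in N (left out, the last holds). Time passes only in rows, so rows that repeat a pose let the fingers close. It gives the time, the measured TCP pose, the force and the opening at its end, in the units of the state.
- r.read_state(): the state, without advancing time (a new reading comes with each control period).
- r.snapshot(name): name is "side" or "top"; returns (picture, depth): 400x640x3 uint8, red, green, blue; 400x640 float32, m along the optical axis (not along the pixel's ray), 0 where there is no reading.
- r.calibration(name): a dict with "fx", "fy", "cx", "cy" (pixels), "camera_from_world" (4x4, takes a point from world to camera coordinates). Camera axes: x right, y down, z forward; pixel columns grow to the right and rows downward; lengths in m; the calibration is good to about 2 mm. A picture is of the moment at which its call begins. calibration takes no time and is no camera call.
- r.close_job(): hands the job in, once; it reports no verdict.
The state is a dict: "time": time; "q": joint angles; "qvel": joint speeds; "tau": joint torques, N m; "tcp_pos": TCP position; "eef_rot": TCP orientation; "ft_force": force on the tool from outside, world axes, zero at the start; "wrist_torque": the same for the moment, N m; "opening": opening from 0.0 (shut) to 1.0 (fully open).
Only numpy, scipy, OpenCV 4.12 (cv2) and the standard library are available. Lean on these libraries where they do the work, as an engineer would, in place of code of your own. Each camera call takes 0.05 s, during which the arm holds its last target.

## Working session

There is one attempt and no reset: what is moved stays moved. The work goes in short steps, Python scripts to look and compute and a tool call to move; the robot and the scene stay as the last step left them, time stands still between calls to the robot, and variables do not carry over. Pictures are saved under pics/ and viewed, and the job is handed in when it is done.

Besides the shell and the picture viewer there is one more tool, called after "Call:" in YAML: its name, and indented under it one key for each argument. carry_out: Moves the arm, as the interface text tells. Its arguments: {"type":"object","properties":{"moves":{"type":"array"},"grip_force":{"type":"number"}},"required":["moves"]}

```bash
ls; mkdir -p pics; python3 - <<'E'
from workcell import r
import cv2,numpy as np
s=r.read_state();print(s['time'],s['tcp_pos'],s['eef_rot'],s['opening'])
for n in('side','top'):
    p,d=r.snapshot(n);cv2.imwrite(f'pics/{n}0.png',p[:,:,::-1]);np.save(f'pics/{n}0.npy',d)
    c=r.calibration(n);print(n,c)
E
```

```text
pics
0.0 [ 0.25956191 -0.56795538  0.22592985] [-3.04968173  1.56914157  2.09136941] 1.0014122883908316
side {'fx': 370.21710030700444, 'fy': 370.21710030700444, 'cx': 323.38958766819513, 'cy': 200.1665499995224, 'camera_from_world': array([[ 0.97798927, -0.20795239, -0.01711129, -0.58537943],
       [-0.14877844, -0.6374938 , -0.75595412,  0.24331797],
       [ 0.14629413,  0.74186081, -0.65440093,  1.02523952],
       [ 0.        ,  0.        ,  0.        ,  1.        ]])}
top {'fx': 450.4077763304856, 'fy': 450.4077763304856, 'cx': 315.020684013246, 'cy': 195.48114865843553, 'camera_from_world': array([[-9.54430699e-04, -9.99988869e-01,  4.62075777e-03,
         8.98601918e-02],
       [-9.94382785e-01,  4.60001338e-04, -1.05842648e-01,
         6.23430198e-01],
       [ 1.05839344e-01, -4.69582145e-03, -9.94372155e-01,
         1.30658448e+00],
       [ 0.00000000e+00,  0.00000000e+00,  0.00000000e+00,
         1.00000000e+00]])}
```

View pics/side0.png

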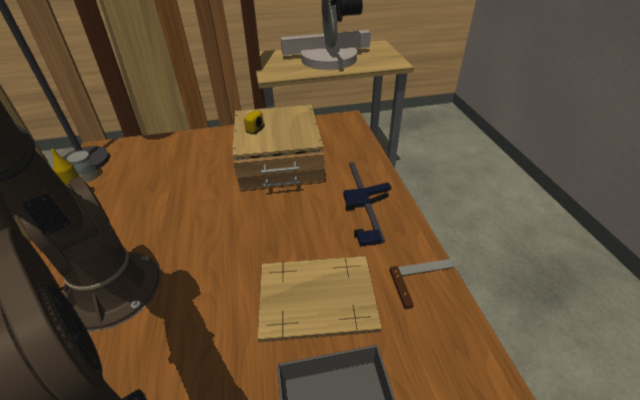

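View pics/top0.png

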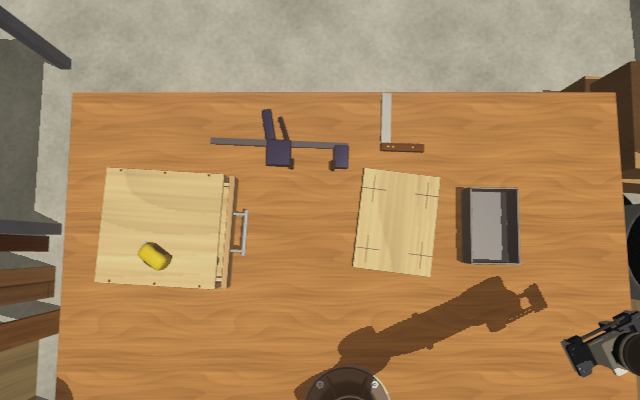

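The top view shows the cabinet at left with its front facing right (-y), and its handle at about (243,232). The panel is at about (396,222) and the bin at about (490,226). I'll enlarge these.

```bash
python3 - <<'E'
import cv2
p=cv2.imread('pics/top0.png')
cv2.imwrite('pics/t1.png',cv2.resize(p[160:300,80:260],None,fx=4.4,fy=4,interpolation=2)[:, :792])
cv2.imwrite('pics/t2.png',cv2.resize(p[155:285,340:530],None,fx=4,fy=4,interpolation=2))
E
```

```text
(no output)
```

View pics/t1.png

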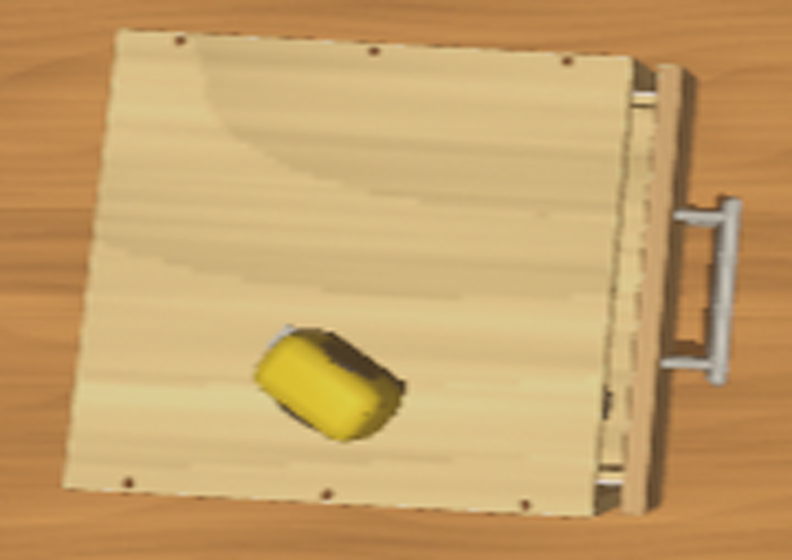

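View pics/t2.png

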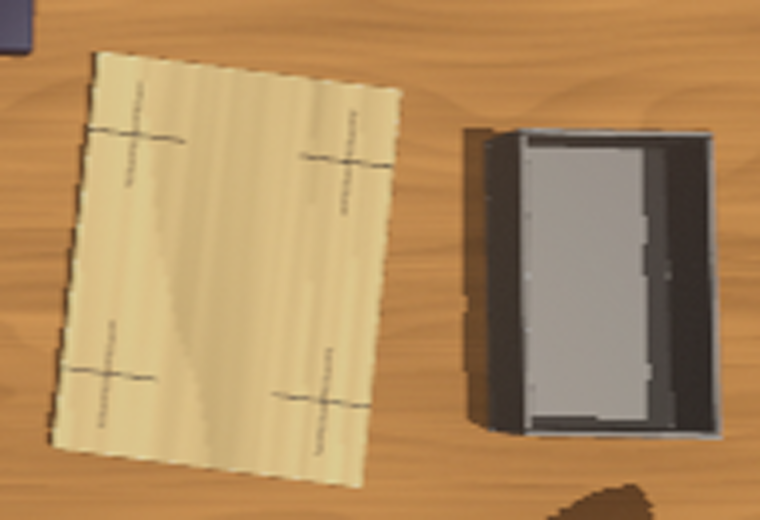

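```bash
cat > h.py <<'E'
import numpy as np,cv2
from workcell import r
from scipy.spatial.transform import Rotation as R
def px2w(cam,u,v,z):
    c=r.calibration(cam);T=np.array(c['camera_from_world']);Rm=T[:3,:3];t=T[:3,3]
    o=-Rm.T@t;d=Rm.T@np.array([(u-c['cx'])/c['fx'],(v-c['cy'])/c['fy'],1.])
    return o+d*(z-o[2])/d[2]
def w2px(cam,p):
    c=r.calibration(cam);T=np.array(c['camera_from_world']);q=T[:3,:3]@np.asarray(p)+T[:3,3]
    return np.array([c['fx']*q[0]/q[2]+c['cx'],c['fy']*q[1]/q[2]+c['cy']]),q[2]
def snap(cam,name,box=None,s=1):
    p,d=r.snapshot(cam);b=p[:,:,::-1].copy()
    np.save(f'pics/{name}.npy',d);cv2.imwrite(f'pics/{name}_full.png',b)
    if box: u0,v0,u1,v1=box;b=b[v0:v1,u0:u1]
    cv2.imwrite(f'pics/{name}.png',cv2.resize(b,None,fx=s,fy=s,interpolation=2));return p,d
def pose():
    s=r.read_state();M=R.from_euler('xyz',s['eef_rot']).as_matrix();return s,np.array(s['tcp_pos']),M
def plan(target,jaw=None):
    """shift to target TCP in tool axes cm; jaw=desired world angle (deg) of tool z, closest half turn"""
    s,p,M=pose();d=M.T@(np.array(target)-p)*100
    cur=np.degrees(np.arctan2(M[1,2],M[0,2]))
    print('t',round(s['time'],2),'tcp',p.round(4),'jaw',round(cur,1),'toolx',M[:,0].round(3),'q',np.round(s['q'],2))
    print('shift cm',d.round(2))
    if jaw is not None:
        dw=(jaw-cur+180)%360-180
        # tool x points down: positive turn about tool x = negative world turn
        print('yaw rad',round(-np.radians(dw),3),'or other',round(-np.radians((dw+360)%360-180),3))
E
python3 - <<'E'
from h import *
for l,off,sc,z,pts in [('handle',(80,160),(4.4,4),.115,[(731,198),(718,383)]),('cab',(80,160),(4.4,4),.15,[(118,30),(632,56),(65,487),(596,516)]),('cross',(340,155),(4,4),.018,[(136,134),(348,160),(110,374),(325,401)]),('bin',(340,155),(4,4),.08,[(522,131),(712,133),(525,435),(719,437)]),('panelc',(340,155),(4,4),.018,[(98,52),(401,90),(54,447),(361,487)])]:
    P=[px2w('top',off[0]+u/sc[0],off[1]+v/sc[1],z) for u,v in pts];P=np.array(P)
    print(l,P.round(4).tolist(),P.mean(0).round(4))
plan([0.5,0,0.2])
E
```

```text
handle [[0.5757, 0.2813, 0.115], [0.4482, 0.2875, 0.115]] [0.5119 0.2844 0.115 ]
cab [[0.688, 0.6572, 0.15], [0.67, 0.3388, 0.15], [0.3812, 0.6744, 0.15], [0.3618, 0.3542, 0.15]] [0.5252 0.5061 0.15  ]
cross [[0.6462, -0.0884, 0.018], [0.6264, -0.2478, 0.018], [0.4666, -0.0664, 0.018], [0.4465, -0.2258, 0.018]] [ 0.5464 -0.1571  0.018 ]
bin [[0.6407, -0.3579, 0.08], [0.6391, -0.4949, 0.08], [0.4241, -0.3519, 0.08], [0.4226, -0.4893, 0.08]] [ 0.5316 -0.4235  0.08  ]
panelc [[0.7087, -0.0606, 0.018], [0.6796, -0.2894, 0.018], [0.413, -0.0243, 0.018], [0.3835, -0.2508, 0.018]] [ 0.5462 -0.1563  0.018 ]
t 0.1 tcp [ 0.2596 -0.568   0.226 ] jaw -65.4 toolx [-0.001  0.001 -1.   ] q [ 1.04  0.44  0.02  1.57 -0.01  1.13 -0.08]
shift cm [  2.66  45.47 -41.66]
```

```bash
python3 - <<'E'
from h import *
plan([0.42,-0.29,0.26],0)
E
```

```text
t 0.1 tcp [ 0.2596 -0.568   0.226 ] jaw -65.4 toolx [-0.001  0.001 -1.   ] q [ 1.04  0.44  0.02  1.57 -0.01  1.13 -0.08]
shift cm [ -3.37  26.14 -18.62]
yaw rad -1.142 or other 2.0
```

Call:
carry_out:
  moves:
    - {"tx": -3.4, "ty": 26.1, "tz": -18.6, "yaw": -1.0, "grip": 24}
    - {"tx": -3.4, "ty": 26.1, "tz": -18.6, "yaw": -1.0, "grip": 24}
    - {"tx": -3.4, "ty": 26.1, "tz": -18.6, "yaw": -1.0, "grip": 24}
    - {"tx": -3.4, "ty": 26.1, "tz": -18.6, "yaw": -1.0, "grip": 24}
    - {"tx": -3.4, "ty": 26.1, "tz": -18.6, "yaw": -1.0, "grip": 24}
    - {"tx": -3.4, "ty": 26.1, "tz": -18.6, "yaw": -1.0, "grip": 24}
    - {"tx": -3.4, "ty": 26.1, "tz": -18.6, "yaw": -1.0, "grip": 24}
    - {"tx": -3.4, "ty": 26.1, "tz": -18.6, "yaw": -1.0, "grip": 24}

```text
time: 0.77
tcp_pos: [0.4211, -0.2867, 0.2606]
eef_rot: [1.779, 1.569, 1.646]
ft_force: [0.8, -0.2, 0.1]
opening: 0.471
```

```bash
python3 - <<'E'
from h import *
plan([0.50,0.0,0.26],87)
print(r.read_state()['opening'])
E
```

```text
t 0.77 tcp [ 0.4211 -0.2867  0.2606] jaw -7.6 toolx [-0.     0.002 -1.   ] q [ 0.75  0.24 -0.31  1.78  0.08  1.13  0.28]
shift cm [ 0.12 29.46  4.01]
yaw rad -1.652 or other 1.49
0.4705114089900392
```

Call:
carry_out:
  moves:
    - {"tx": 0.1, "ty": 29.5, "tz": 4.0, "yaw": -0.95, "grip": 24}
    - {"tx": 0.1, "ty": 29.5, "tz": 4.0, "yaw": -0.95, "grip": 24}
    - {"tx": 0.1, "ty": 29.5, "tz": 4.0, "yaw": -0.95, "grip": 24}
    - {"tx": 0.1, "ty": 29.5, "tz": 4.0, "yaw": -0.95, "grip": 24}
    - {"tx": 0.1, "ty": 29.5, "tz": 4.0, "yaw": -0.95, "grip": 24}
    - {"tx": 0.1, "ty": 29.5, "tz": 4.0, "yaw": -0.95, "grip": 24}
    - {"tx": 0.1, "ty": 29.5, "tz": 4.0, "yaw": -0.95, "grip": 24}
    - {"tx": 0.1, "ty": 29.5, "tz": 4.0, "yaw": -0.95, "grip": 24}

```text
time: 1.43
tcp_pos: [0.5006, 0.008, 0.2606]
eef_rot: [0.527, 1.565, 1.358]
ft_force: [-0.1, -0.3, 0.2]
opening: 0.242
```

```bash
python3 - <<'E'
from h import *
plan([0.512,0.284,0.22],87)
print(r.read_state()['opening'])
E
```

```text
t 1.43 tcp [0.5006 0.008  0.2606] jaw 47.6 toolx [ 0.001  0.005 -1.   ] q [ 0.4   0.27 -0.64  1.78  0.17  1.14  0.54]
shift cm [ 4.21 17.75 21.14]
yaw rad -0.687 or other 2.454
0.2420232692553929
```

Call:
carry_out:
  moves:
    - {"tx": 4.2, "ty": 17.7, "tz": 21.1, "yaw": -0.69}
    - {"tx": 4.2, "ty": 17.7, "tz": 21.1, "yaw": -0.69}
    - {"tx": 4.2, "ty": 17.7, "tz": 21.1, "yaw": -0.69}
    - {"tx": 4.2, "ty": 17.7, "tz": 21.1, "yaw": -0.69}
    - {"tx": 4.2, "ty": 17.7, "tz": 21.1, "yaw": -0.69}
    - {"tx": 4.2, "ty": 17.7, "tz": 21.1, "yaw": -0.69}
    - {"tx": 4.2, "ty": 17.7, "tz": 21.1, "yaw": -0.69}
    - {"tx": 4.2, "ty": 17.7, "tz": 21.1, "yaw": -0.69}

```text
$.moves[0]: bad value
```

```bash
python3 - <<'E'
from h import *
plan([0.512,0.284,0.10],87)
snap('side','s1',(180,90,380,220),4)
E
```

```text
t 1.43 tcp [0.5006 0.008  0.2606] jaw 47.6 toolx [ 0.001  0.005 -1.   ] q [ 0.4   0.27 -0.64  1.78  0.17  1.14  0.54]
shift cm [16.21 17.72 21.08]
yaw rad -0.687 or other 2.454
```

View pics/s1.png

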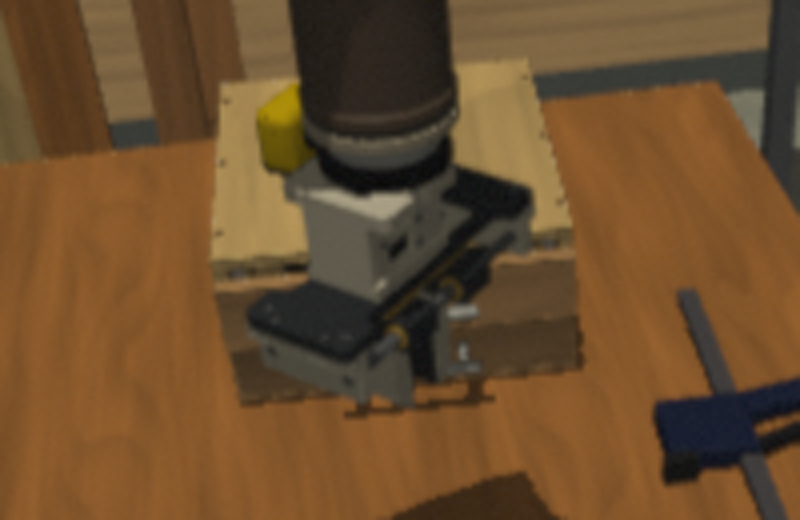

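The move was refused because every row needs "grip". The picture shows the gripper still in front of the cabinet, near (400,340) in the crop. I'll repeat the move with grip included.

Call:
carry_out:
  moves:
    - {"tx": 4.2, "ty": 17.7, "tz": 21.1, "yaw": -0.69, "grip": 24}
    - {"tx": 4.2, "ty": 17.7, "tz": 21.1, "yaw": -0.69, "grip": 24}
    - {"tx": 4.2, "ty": 17.7, "tz": 21.1, "yaw": -0.69, "grip": 24}
    - {"tx": 4.2, "ty": 17.7, "tz": 21.1, "yaw": -0.69, "grip": 24}
    - {"tx": 4.2, "ty": 17.7, "tz": 21.1, "yaw": -0.69, "grip": 24}
    - {"tx": 4.2, "ty": 17.7, "tz": 21.1, "yaw": -0.69, "grip": 24}
    - {"tx": 4.2, "ty": 17.7, "tz": 21.1, "yaw": -0.69, "grip": 24}
    - {"tx": 4.2, "ty": 17.7, "tz": 21.1, "yaw": -0.69, "grip": 24}

```text
time: 2.15
tcp_pos: [0.5083, 0.2894, 0.2185]
eef_rot: [0.269, 1.562, 1.802]
ft_force: [0.0, -0.8, 0.7]
opening: 0.241
```

```bash
python3 - <<'E'
from h import *
plan([0.512,0.284,0.10],87)
E
```

```text
t 2.15 tcp [0.5083 0.2894 0.2185] jaw 87.8 toolx [-0.002  0.009 -1.   ] q [-0.05  0.5  -0.8   1.64  0.37  1.16  0.59]
shift cm [11.85 -0.42 -0.63]
yaw rad 0.014 or other -3.128
```

Call:
carry_out:
  moves:
    - {"tx": 2, "ty": -0.4, "tz": -0.6, "yaw": 0.01, "grip": 24}
    - {"tx": 4, "ty": -0.4, "tz": -0.6, "yaw": 0.01, "grip": 24}
    - {"tx": 6, "ty": -0.4, "tz": -0.6, "yaw": 0.01, "grip": 24}
    - {"tx": 8, "ty": -0.4, "tz": -0.6, "yaw": 0.01, "grip": 24}
    - {"tx": 10, "ty": -0.4, "tz": -0.6, "yaw": 0.01, "grip": 24}
    - {"tx": 11.8, "ty": -0.4, "tz": -0.6, "yaw": 0.01, "grip": 24}
    - {"tx": 11.8, "ty": -0.4, "tz": -0.6, "yaw": 0.01, "grip": 24}

```text
time: 2.73
tcp_pos: [0.5106, 0.2817, 0.0968]
eef_rot: [0.953, 1.562, 2.473]
ft_force: [-0.1, -0.8, -0.1]
opening: 0.238
```

Call:
carry_out:
  moves:
    - {"grip": 0}
    - {"grip": 0}
    - {"grip": 0}
    - {"grip": 0}
    - {"grip": 0}
  grip_force: 25

```text
$.moves[0]: bad value
```

```bash
python3 - <<'E'
from h import *
u=np.array([-.055,-.9985])
s,p,M=pose();print(p,s['opening'],s['ft_force'])
for k in (.05,.25,.28): plan(np.r_[p[:2]+k*u,p[2]],87)
E
```

```text
[0.51062159 0.28166254 0.09681976] 0.23825394525934004 [-0.07586132 -0.79892454 -0.08447885]
t 2.73 tcp [0.5106 0.2817 0.0968] jaw 87.1 toolx [-0.007  0.005 -1.   ] q [-0.1   0.62 -0.72  1.78  0.49  0.94  0.49]
shift cm [-0.02  0.02 -5.  ]
yaw rad 0.002 or other -3.14
t 2.73 tcp [0.5106 0.2817 0.0968] jaw 87.1 toolx [-0.007  0.005 -1.   ] q [-0.1   0.62 -0.72  1.78  0.49  0.94  0.49]
shift cm [ -0.12   0.11 -25.  ]
yaw rad 0.002 or other -3.14
t 2.73 tcp [0.5106 0.2817 0.0968] jaw 87.1 toolx [-0.007  0.005 -1.   ] q [-0.1   0.62 -0.72  1.78  0.49  0.94  0.49]
shift cm [ -0.14   0.13 -28.  ]
yaw rad 0.002 or other -3.14
```

Call:
carry_out:
  moves:
    - {"tx": 0, "ty": 0, "tz": 0, "yaw": 0, "grip": 0}
    - {"tx": 0, "ty": 0, "tz": 0, "yaw": 0, "grip": 0}
    - {"tx": 0, "ty": 0, "tz": 0, "yaw": 0, "grip": 0}
    - {"tx": 0, "ty": 0, "tz": 0, "yaw": 0, "grip": 0}
  grip_force: 25

```text
time: 3.07
tcp_pos: [0.5109, 0.2814, 0.0974]
eef_rot: [0.908, 1.563, 2.428]
ft_force: [0.9, 0.4, -3.1]
opening: 0.108
```

Call:
carry_out:
  moves:
    - {"tx": 0, "ty": 0, "tz": -2, "yaw": 0, "grip": 0}
    - {"tx": 0, "ty": 0, "tz": -4, "yaw": 0, "grip": 0}
    - {"tx": 0, "ty": 0, "tz": -7, "yaw": 0, "grip": 0}
    - {"tx": 0, "ty": 0, "tz": -10, "yaw": 0, "grip": 0}
    - {"tx": -0.1, "ty": 0.1, "tz": -13, "yaw": 0, "grip": 0}
    - {"tx": -0.1, "ty": 0.1, "tz": -16, "yaw": 0, "grip": 0}
    - {"tx": -0.1, "ty": 0.1, "tz": -19, "yaw": 0, "grip": 0}
    - {"tx": -0.1, "ty": 0.1, "tz": -21, "yaw": 0, "grip": 0}

```text
time: 3.73
tcp_pos: [0.4978, 0.0687, 0.0975]
eef_rot: [1.216, 1.562, 2.733]
ft_force: [-2.8, 2.1, -2.4]
opening: 0.109
```

```bash
python3 - <<'E'
from h import *
plan([0.4965,0.021,.097],87)
s=r.read_state();print(s['ft_force'],s['opening'])
E
```

```text
t 3.73 tcp [0.4978 0.0687 0.0975] jaw 87.0 toolx [-0.008  0.003 -1.   ] q [ 0.32  0.51 -0.76  1.96  0.46  0.85  0.83]
shift cm [ 0.04 -0.13 -4.78]
yaw rad -0.001 or other 3.141
[-2.8024756   2.14175442 -2.44336096] 0.10873519711270609
```

Call:
carry_out:
  moves:
    - {"tx": 0, "ty": -0.1, "tz": -2, "yaw": 0, "grip": 0}
    - {"tx": 0, "ty": -0.1, "tz": -3.5, "yaw": 0, "grip": 0}
    - {"tx": 0, "ty": -0.1, "tz": -4.4, "yaw": 0, "grip": 0}
    - {"tx": 0, "ty": -0.1, "tz": -4.8, "yaw": 0, "grip": 0}
    - {"tx": 0, "ty": -0.1, "tz": -5.0, "yaw": 0, "grip": 0}
    - {"tx": 0, "ty": -0.1, "tz": -5.2, "yaw": 0, "grip": 0}
    - {"tx": 0, "ty": -0.1, "tz": -5.2, "yaw": 0, "grip": 0}

```text
time: 4.32
tcp_pos: [0.4953, 0.0267, 0.0977]
eef_rot: [0.445, 1.553, 1.97]
ft_force: [-1.5, 33.3, -17.4]
opening: 0.114
```

Call:
carry_out:
  moves:
    - {"tx": 0, "ty": 0, "tz": 0, "yaw": 0, "grip": 0}
    - {"tx": 0, "ty": 0, "tz": 0, "yaw": 0, "grip": 28}
    - {"tx": 0, "ty": 0, "tz": 0, "yaw": 0, "grip": 28}
    - {"tx": 0, "ty": 0, "tz": 0, "yaw": 0, "grip": 28}

```text
time: 4.65
tcp_pos: [0.4958, 0.026, 0.0982]
eef_rot: [0.421, 1.555, 1.945]
ft_force: [0.2, -0.8, 0.1]
opening: 0.258
```

Call:
carry_out:
  moves:
    - {"tx": -3, "ty": 0, "tz": 0, "yaw": 0, "grip": 28}
    - {"tx": -6, "ty": 0, "tz": 0, "yaw": 0, "grip": 28}
    - {"tx": -10, "ty": 0, "tz": 0, "yaw": 0, "grip": 28}
    - {"tx": -14, "ty": 0, "tz": -4, "yaw": 0, "grip": 50}
    - {"tx": -14, "ty": 0, "tz": -8, "yaw": 0, "grip": 50}
    - {"tx": -14, "ty": 0, "tz": -12, "yaw": 0, "grip": 50}
    - {"tx": -14, "ty": 0, "tz": -16, "yaw": 0, "grip": 50}
    - {"tx": -14, "ty": 0, "tz": -20, "yaw": 0, "grip": 50}

```text
time: 5.32
tcp_pos: [0.4871, -0.174, 0.2366]
eef_rot: [0.382, 1.557, 1.905]
ft_force: [1.3, -0.0, -0.6]
opening: 0.494
```

```bash
python3 - <<'E'
from h import *
snap('top','t3',(100,155,320,305),3.6)
snap('side','s3',(180,90,380,240),4)
plan([0.5,-.2,.24],87)
E
```

```text
t 5.42 tcp [ 0.486  -0.1804  0.235 ] jaw 86.6 toolx [-0.007  0.011 -1.   ] q [ 0.87  0.37 -0.81  1.76  0.28  1.14  1.49]
shift cm [-0.53 -1.51 -1.87]
yaw rad -0.006 or other 3.135
```

View pics/t3.png

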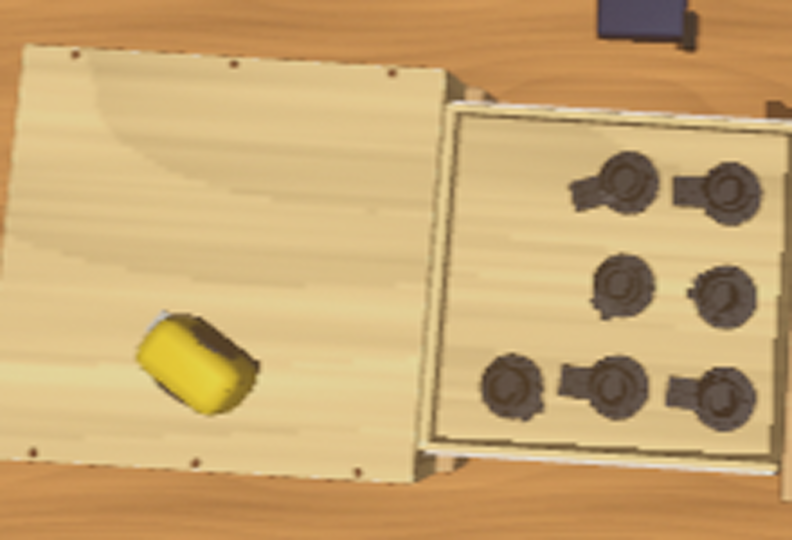

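View pics/s3.png

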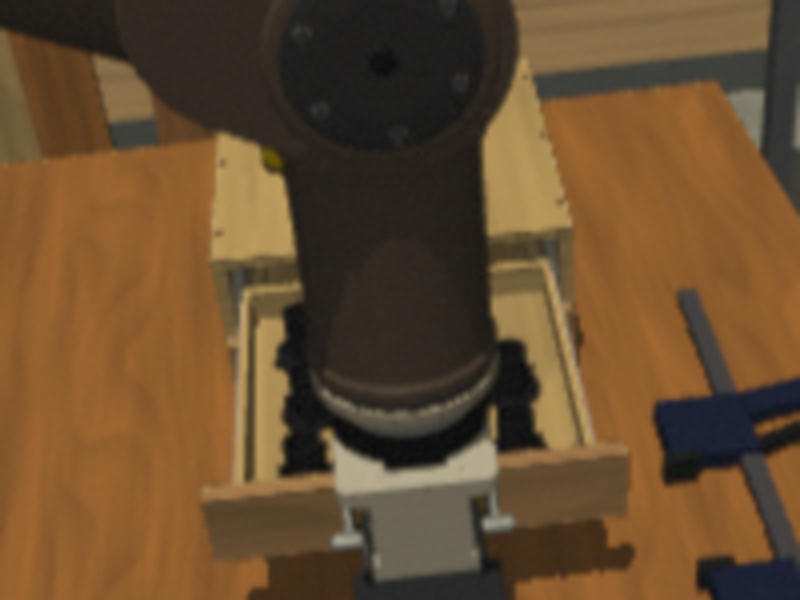

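```bash
cat > seg.py <<'E'
from h import *
def cloud(cam,d):
    c=r.calibration(cam);T=np.array(c['camera_from_world']);v,u=np.mgrid[:d.shape[0],:d.shape[1]]
    P=np.stack([(u-c['cx'])/c['fx']*d,(v-c['cy'])/c['fy']*d,d],-1)
    return (P-T[:3,3])@T[:3,:3]
def sockets(pic,d,floor,box,cam='top'):
    """box world xmin,xmax,ymin,ymax. dark pixels; assume flange/tongue z=floor+.005"""
    W=cloud(cam,d);g=pic.max(2)
    inb=(W[...,0]>box[0])&(W[...,0]<box[1])&(W[...,1]>box[2])&(W[...,1]<box[3])
    top=(inb&(W[...,2]>floor+.032)&(W[...,2]<floor+.055)&(g<110)).astype(np.uint8)
    n,l,st,ce=cv2.connectedComponentsWithStats(top)
    out=[]
    for i in range(1,n):
        if st[i,4]<20: continue
        (u,v),rad=cv2.minEnclosingCircle(np.argwhere(l==i)[:,::-1].astype(np.float32))
        p=px2w(cam,u,v,floor+.044); q=px2w(cam,*ce[i],floor+.044)
        # flange pixels: near the floor
        m=inb&(W[...,2]>floor-.01)&(W[...,2]<floor+.02)&(g<85)
        uv=np.argwhere(m)[:,::-1]
        F=np.array([px2w(cam,a,b,floor+.005)[:2] for a,b in uv]) if len(uv) else np.zeros((0,2))
        rr=F-p[:2];rho=np.hypot(*rr.T);s=rr[(rho>.0275)&(rho<.047)]
        tip=rr[(rho>.034)&(rho<.047)]
        ang=np.degrees(np.arctan2(*(s.mean(0)[::-1]))) if len(s) else np.nan
        out.append((q,p,ang,len(tip),st[i,4],(u,v)))
        print('ctr mean',q.round(4)[:2],'circ',p.round(4)[:2],'tongue ang',round(float(ang),1),'n',len(s),'ntip',len(tip),'px',st[i,4],np.round((u,v),1))
    return out
E
python3 - <<'E'
from seg import *
pic=cv2.imread('pics/t3_full.png')[:,:,::-1];d=np.load('pics/t3.npy')
W=cloud('top',d)
for a in [(628/3.6+100,183/3.6+155),(480/3.6+100,300/3.6+155),(450/3.6+100,300/3.6+155)]:
    u,v=map(int,a);print(pic[v,u],W[v,u].round(4))
sockets(pic,d,.086,(.36,.68,.06,.36))
E
```

```text
[94 79 68] [0.5896 0.2055 0.0976]
[227 201 144] [0.4971 0.3209 0.0893]
[227 199 142] [0.4972 0.3445 0.0834]
ctr mean [0.5898 0.2054] circ [0.5895 0.2042] tongue ang -108.3 n 1 ntip 1 px 46 [273.4 204.1]
ctr mean [0.5812 0.123 ] circ [0.5804 0.1235] tongue ang 96.4 n 1 ntip 1 px 39 [302.8 207.3]
ctr mean [0.5076 0.2081] circ [0.5084 0.2075] tongue ang nan n 0 ntip 0 px 46 [272.  233.6]
ctr mean [0.4996 0.1287] circ [0.4994 0.1273] tongue ang nan n 0 ntip 0 px 38 [301.4 236.9]
ctr mean [0.4301 0.2938] circ [0.431  0.2931] tongue ang nan n 0 ntip 0 px 52 [240.1 262.3]
ctr mean [0.429  0.2119] circ [0.4301 0.2111] tongue ang nan n 0 ntip 0 px 46 [270.4 262.6]
ctr mean [0.4206 0.1279] circ [0.4206 0.1283] tongue ang nan n 0 ntip 0 px 39 [300.9 266.1]
```

```bash
sed -i 's/g<85/g<112/' seg.py; python3 - <<'E'
from seg import *
pic=cv2.imread('pics/t3_full.png')[:,:,::-1];d=np.load('pics/t3.npy')
sockets(pic,d,.086,(.36,.68,.06,.36))
# drawer walls
W=cloud('top',d)
for nm,(u,v) in {'wall_low_in':(301,281),'w2':(301,283)}.items(): print(nm,W[v,u].round(3))
for v in range(266,292,2): print(v,W[v,301].round(3),pic[v,301])
for u in range(308,330,2): print(u,W[236,u].round(3),pic[236,u])
E
```

```text
Traceback (most recent call last):
  File "seg.py", line 20, in sockets
    F=np.array([px2w(cam,a,b,floor+.005)[:2] for a,b in uv]) if len(uv) else np.zeros((0,2))
                ~~~~^^^^^^^^^^^^^^^^^^^^
  File "h.py", line 5, in px2w
    c=r.calibration(cam);T=np.array(c['camera_from_world']);Rm=T[:3,:3];t=T[:3,3]
ValueError: time passes only in moves, steps and waits
```

```bash
python3 - <<'E'
s=open('h.py').read().replace("r.calibration(cam)","cal(cam)")
s=s.replace("def px2w","_c={}\ndef cal(cam):\n    if cam not in _c:_c[cam]=r.calibration(cam)\n    return _c[cam]\ndef px2w",1)
open('h.py','w').write(s)
s=open('seg.py').read().replace("r.calibration(cam)","cal(cam)");open('seg.py','w').write(s)
E
python3 - <<'E'
from seg import *
pic=cv2.imread('pics/t3_full.png')[:,:,::-1];d=np.load('pics/t3.npy')
sockets(pic,d,.086,(.36,.68,.06,.36))
W=cloud('top',d)
for v in range(266,292,2): print(v,W[v,301].round(3),pic[v,301])
for u in range(308,330,2): print(u,W[236,u].round(3),pic[236,u])
E
```

```text
ctr mean [0.5898 0.2054] circ [0.5895 0.2042] tongue ang 149.3 n 89 ntip 70 px 46 [273.4 204.1]
ctr mean [0.5812 0.123 ] circ [0.5804 0.1235] tongue ang 85.7 n 57 ntip 39 px 39 [302.8 207.3]
ctr mean [0.5076 0.2081] circ [0.5084 0.2075] tongue ang 141.3 n 4 ntip 0 px 46 [272.  233.6]
ctr mean [0.4996 0.1287] circ [0.4994 0.1273] tongue ang 74.5 n 4 ntip 0 px 38 [301.4 236.9]
ctr mean [0.4301 0.2938] circ [0.431  0.2931] tongue ang -87.7 n 31 ntip 30 px 52 [240.1 262.3]
ctr mean [0.429  0.2119] circ [0.4301 0.2111] tongue ang 83.2 n 84 ntip 62 px 46 [270.4 262.6]
ctr mean [0.4206 0.1279] circ [0.4206 0.1283] tongue ang 83.6 n 54 ntip 38 px 39 [300.9 266.1]
266 [0.419 0.129 0.092] [99 85 76]
268 [0.414 0.129 0.098] [75 57 42]
270 [0.409 0.129 0.112] [73 55 39]
272 [0.402 0.129 0.09 ] [94 79 69]
274 [0.397 0.129 0.09 ] [105  90  77]
276 [0.391 0.129 0.087] [216 189 133]
278 [0.385 0.129 0.084] [223 195 140]
280 [0.38  0.129 0.089] [225 200 144]
282 [0.376 0.129 0.104] [128 105  70]
284 [0.371 0.128 0.11 ] [226 203 147]
286 [0.356 0.131 0.006] [208 166 122]
288 [0.35  0.131 0.001] [185 131  76]
290 [ 0.344  0.131 -0.   ] [185 131  75]
308 [0.503 0.11  0.092] [99 86 76]
310 [0.503 0.104 0.093] [189 172 122]
312 [0.503 0.098 0.084] [226 209 150]
314 [0.503 0.093 0.087] [226 208 150]
316 [0.503 0.087 0.083] [199 180 125]
318 [0.503 0.081 0.09 ] [145 121  82]
320 [0.502 0.076 0.092] [183 146  99]
322 [0.502 0.071 0.136] [212 172 121]
324 [0.502 0.066 0.134] [210 171 119]
326 [ 0.504  0.056 -0.005] [108  76  45]
328 [0.504 0.05  0.001] [116  80  47]
```

```bash
python3 - <<'E'
s=open('seg.py').read()
a=s.index("        # flange pixels");
b=s.index("        out.append")
s=s[:a]+"""        m=inb&(W[...,2]>floor-.012)&(W[...,2]<floor+.025)&(g<112)
        uv=np.argwhere(m)[:,::-1]
        F=np.array([px2w(cam,a_,b_,floor+.005)[:2] for a_,b_ in uv])
        allc=[px2w(cam,*ce[k],floor+.044)[:2] for k in range(1,n) if st[k,4]>=20 and k!=i]
        for c_ in allc: F=F[np.hypot(*(F-c_).T)>.029]
        rr=F-q[:2];rho=np.hypot(*rr.T);ph=np.arctan2(rr[:,1],rr[:,0])
        sel=(rho>.029)&(rho<.0475)
        # mode of direction
        best=max(np.radians(np.arange(0,360,3)),key=lambda t:np.sum(sel&(np.abs(np.angle(np.exp(1j*(ph-t))))<.35)))
        for _ in range(5):
            k=sel&(np.abs(np.angle(np.exp(1j*(ph-best))))<.55)
            mv=rr[k].mean(0) if k.any() else np.array([1,0]);best=np.arctan2(mv[1],mv[0])
        s=rr[k];tip=rr[k&(rho>.034)];ang=np.degrees(best)
"""+s[b:]
open('seg.py','w').write(s)
E
python3 - <<'E'
from seg import *
pic=cv2.imread('pics/t3_full.png')[:,:,::-1];d=np.load('pics/t3.npy')
sockets(pic,d,.086,(.36,.68,.06,.36))
plan([.581,.1235,.24],85.5)
E
```

```text
ctr mean [0.5898 0.2054] circ [0.5895 0.2042] tongue ang 105.3 n 47 ntip 32 px 46 [273.4 204.1]
ctr mean [0.5812 0.123 ] circ [0.5804 0.1235] tongue ang 87.4 n 55 ntip 40 px 39 [302.8 207.3]
ctr mean [0.5076 0.2081] circ [0.5084 0.2075] tongue ang 145.7 n 1 ntip 0 px 46 [272.  233.6]
ctr mean [0.4996 0.1287] circ [0.4994 0.1273] tongue ang 0.0 n 0 ntip 0 px 38 [301.4 236.9]
ctr mean [0.4301 0.2938] circ [0.431  0.2931] tongue ang -85.0 n 29 ntip 29 px 52 [240.1 262.3]
ctr mean [0.429  0.2119] circ [0.4301 0.2111] tongue ang 81.6 n 52 ntip 35 px 46 [270.4 262.6]
ctr mean [0.4206 0.1279] circ [0.4206 0.1283] tongue ang 82.5 n 52 ntip 38 px 39 [300.9 266.1]
t 5.42 tcp [ 0.486  -0.1804  0.235 ] jaw 86.6 toolx [-0.007  0.011 -1.   ] q [ 0.87  0.37 -0.81  1.76  0.28  1.14  1.49]
shift cm [-0.23 -7.7  30.9 ]
yaw rad 0.02 or other -3.122
```

Call:
carry_out:
  moves:
    - {"tx": -0.2, "ty": -7.7, "tz": 30.9, "yaw": -0.01, "grip": 43}
    - {"tx": -0.2, "ty": -7.7, "tz": 30.9, "yaw": -0.01, "grip": 43}
    - {"tx": -0.2, "ty": -7.7, "tz": 30.9, "yaw": -0.01, "grip": 43}
    - {"tx": -0.2, "ty": -7.7, "tz": 30.9, "yaw": -0.01, "grip": 43}
    - {"tx": -0.2, "ty": -7.7, "tz": 30.9, "yaw": -0.01, "grip": 43}
    - {"tx": -0.2, "ty": -7.7, "tz": 30.9, "yaw": -0.01, "grip": 43}
    - {"tx": -0.2, "ty": -7.7, "tz": 30.9, "yaw": -0.01, "grip": 43}
    - {"tx": -0.2, "ty": -7.7, "tz": 30.9, "yaw": -0.01, "grip": 43}

```text
time: 6.08
tcp_pos: [0.5812, 0.1297, 0.2406]
eef_rot: [0.434, 1.556, 1.96]
ft_force: [-0.3, 0.4, -0.7]
opening: 0.429
```

```bash
python3 - <<'E'
from h import *
plan([.581,.1235,.15],87)
print(r.read_state()['opening'])
E
```

```text
t 6.08 tcp [0.5812 0.1297 0.2406] jaw 87.5 toolx [-0.006  0.014 -1.   ] q [ 0.25  0.5  -0.82  1.58  0.37  1.23  0.89]
shift cm [ 9.05 -0.06 -0.74]
yaw rad 0.008 or other -3.134
0.4291630758847675
```

Call:
carry_out:
  moves:
    - {"tx": 3, "ty": -0.1, "tz": -0.7, "yaw": 0.01, "grip": 43}
    - {"tx": 6, "ty": -0.1, "tz": -0.7, "yaw": 0.01, "grip": 43}
    - {"tx": 8, "ty": -0.1, "tz": -0.7, "yaw": 0.01, "grip": 43}
    - {"tx": 9, "ty": -0.1, "tz": -0.7, "yaw": 0.01, "grip": 43}
    - {"tx": 9, "ty": -0.1, "tz": -0.7, "yaw": 0.01, "grip": 43}
    - {"tx": 9, "ty": -0.1, "tz": -0.7, "yaw": 0.01, "grip": 43}

```text
time: 6.58
tcp_pos: [0.5817, 0.1238, 0.1512]
eef_rot: [0.432, 1.556, 1.948]
ft_force: [0.5, -0.3, 0.1]
opening: 0.428
```

```bash
python3 - <<'E'
from h import *
plan([.581,.1232,.099],87)
snap('side','s4',(180,90,380,240),4)
E
```

```text
t 6.58 tcp [0.5817 0.1238 0.1512] jaw 86.9 toolx [-0.006  0.014 -1.   ] q [ 0.23  0.58 -0.78  1.69  0.44  1.05  0.83]
shift cm [ 5.22  0.03 -0.13]
yaw rad -0.003 or other 3.139
```

View pics/s4.png

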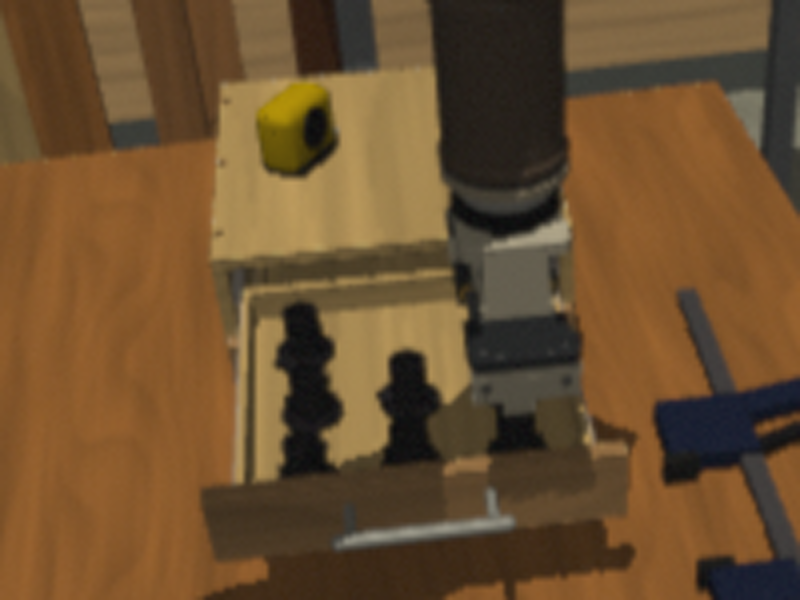

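The gripper is centred over the rear-right socket at about (520,430) in the crop, clear of the drawer front. Descending and gripping.

Call:
carry_out:
  moves:
    - {"tx": 2, "ty": 0, "tz": -0.1, "yaw": 0, "grip": 43}
    - {"tx": 4, "ty": 0, "tz": -0.1, "yaw": 0, "grip": 43}
    - {"tx": 5.2, "ty": 0, "tz": -0.1, "yaw": 0, "grip": 43}
    - {"tx": 5.2, "ty": 0, "tz": -0.1, "yaw": 0, "grip": 43}
    - {"tx": 5.2, "ty": 0, "tz": -0.1, "yaw": 0, "grip": 10}
    - {"tx": 5.2, "ty": 0, "tz": -0.1, "yaw": 0, "grip": 10}
    - {"tx": 5.2, "ty": 0, "tz": -0.1, "yaw": 0, "grip": 10}
    - {"tx": 5.2, "ty": 0, "tz": -0.1, "yaw": 0, "grip": 10}
  grip_force: 15

```text
time: 7.3
tcp_pos: [0.5827, 0.1243, 0.1013]
eef_rot: [0.185, 1.556, 1.701]
ft_force: [-0.9, -0.0, 5.1]
opening: 0.324
```

Call:
carry_out:
  moves:
    - {"tx": -2, "ty": 0, "tz": 0, "yaw": 0, "grip": 10}
    - {"tx": -4, "ty": 0, "tz": 0, "yaw": 0, "grip": 10}
    - {"tx": -7, "ty": 0, "tz": 0, "yaw": 0, "grip": 10}
    - {"tx": -10, "ty": 0, "tz": 0, "yaw": 0, "grip": 10}
    - {"tx": -12, "ty": 0, "tz": 0, "yaw": 0, "grip": 10}

```text
time: 7.72
tcp_pos: [0.5835, 0.1231, 0.2246]
eef_rot: [0.008, 1.555, 1.524]
ft_force: [1.1, 0.3, -0.0]
opening: 0.326
```

```bash
python3 - <<'E'
from h import *
snap('side','s5',(180,70,380,220),4)
plan([.6258,-.2485,.2],-97.)
E
```

```text
t 7.77 tcp [0.585  0.1239 0.228 ] jaw 86.9 toolx [ 0.005  0.017 -1.   ] q [ 0.26  0.51 -0.81  1.6   0.38  1.19  0.89]
shift cm [  2.18  -6.1  -37.  ]
yaw rad -3.074 or other 0.068
```

View pics/s5.png

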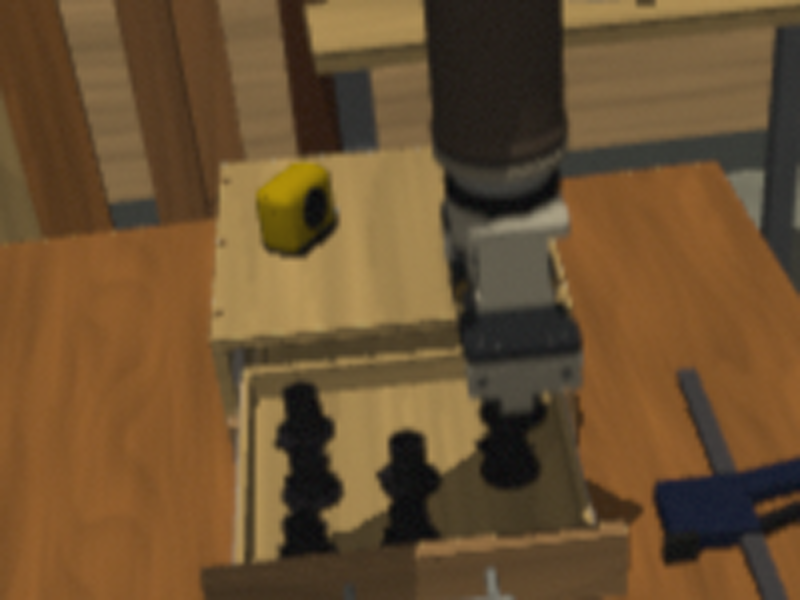

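Call:
carry_out:
  moves:
    - {"tx": 0, "ty": -1.5, "tz": -15, "yaw": 0.99, "grip": 10}
    - {"tx": 0, "ty": -1.5, "tz": -15, "yaw": 0.99, "grip": 10}
    - {"tx": 0, "ty": -1.5, "tz": -15, "yaw": 0.99, "grip": 10}
    - {"tx": 0, "ty": -1.5, "tz": -15, "yaw": 0.99, "grip": 10}
    - {"tx": 0, "ty": -1.5, "tz": -15, "yaw": 0.99, "grip": 10}
    - {"tx": 0, "ty": -1.5, "tz": -15, "yaw": 0.99, "grip": 10}
    - {"tx": 0, "ty": -1.5, "tz": -15, "yaw": 0.99, "grip": 10}
    - {"tx": 0, "ty": -1.5, "tz": -15, "yaw": 0.99, "grip": 10}

```text
time: 8.43
tcp_pos: [0.5917, -0.0269, 0.2257]
eef_rot: [0.733, 1.553, 1.252]
ft_force: [0.3, -0.2, -0.9]
opening: 0.318
```

```bash
python3 - <<'E'
from h import *
plan([.61,-.18,.2],-25)
E
```

```text
t 8.43 tcp [ 0.5917 -0.0269  0.2257] jaw 29.7 toolx [ 0.006  0.017 -1.   ] q [ 0.37  0.44 -0.57  1.63  0.24  1.14  0.26]
shift cm [  2.32 -14.23  -6.04]
yaw rad 0.956 or other -2.186
```

Call:
carry_out:
  moves:
    - {"tx": 2, "ty": -14.2, "tz": -6, "yaw": 0.99, "grip": 10}
    - {"tx": 2, "ty": -14.2, "tz": -6, "yaw": 0.99, "grip": 10}
    - {"tx": 2, "ty": -14.2, "tz": -6, "yaw": 0.99, "grip": 10}
    - {"tx": 2, "ty": -14.2, "tz": -6, "yaw": 0.99, "grip": 10}
    - {"tx": 2, "ty": -14.2, "tz": -6, "yaw": 0.99, "grip": 10}
    - {"tx": 2, "ty": -14.2, "tz": -6, "yaw": 0.99, "grip": 10}
    - {"tx": 2, "ty": -14.2, "tz": -6, "yaw": 0.99, "grip": 10}
    - {"tx": 2, "ty": -14.2, "tz": -6, "yaw": 0.99, "grip": 10}

```text
time: 9.1
tcp_pos: [0.6101, -0.1797, 0.2033]
eef_rot: [1.73, 1.552, 1.253]
ft_force: [-0.1, 0.4, -1.1]
opening: 0.323
```

```bash
python3 - <<'E'
from h import *
plan([.6258,-.2485,.12],-97.5)
E
```

```text
t 9.1 tcp [ 0.6101 -0.1797  0.2033] jaw -27.3 toolx [ 0.006  0.017 -1.   ] q [ 0.41  0.49 -0.29  1.55  0.13  1.11 -0.39]
shift cm [ 8.21 -5.54  4.58]
yaw rad 1.225 or other -1.917
```

Call:
carry_out:
  moves:
    - {"tx": 5, "ty": -5.5, "tz": 4.6, "yaw": 0.99, "grip": 10}
    - {"tx": 5, "ty": -5.5, "tz": 4.6, "yaw": 0.99, "grip": 10}
    - {"tx": 5, "ty": -5.5, "tz": 4.6, "yaw": 0.99, "grip": 10}
    - {"tx": 5, "ty": -5.5, "tz": 4.6, "yaw": 0.99, "grip": 10}
    - {"tx": 5, "ty": -5.5, "tz": 4.6, "yaw": 0.99, "grip": 10}
    - {"tx": 5, "ty": -5.5, "tz": 4.6, "yaw": 0.99, "grip": 10}
    - {"tx": 5, "ty": -5.5, "tz": 4.6, "yaw": 0.99, "grip": 10}
    - {"tx": 5, "ty": -5.5, "tz": 4.6, "yaw": 0.99, "grip": 10}

```text
time: 9.77
tcp_pos: [0.6261, -0.2486, 0.1523]
eef_rot: [2.719, 1.552, 1.246]
ft_force: [-1.1, -0.2, -0.5]
opening: 0.327
```

```bash
python3 - <<'E'
from h import *
plan([.6258,-.2485,.06],-97.5)
E
```

```text
t 9.77 tcp [ 0.6261 -0.2486  0.1523] jaw -84.4 toolx [ 0.006  0.018 -1.   ] q [ 0.33  0.58 -0.03  1.53 -0.01  1.04 -1.17]
shift cm [ 9.22 -0.1   0.15]
yaw rad 0.229 or other -2.913
```

Call:
carry_out:
  moves:
    - {"tx": 3, "ty": -0.1, "tz": 0.1, "yaw": 0.23, "grip": 10}
    - {"tx": 6, "ty": -0.1, "tz": 0.1, "yaw": 0.23, "grip": 10}
    - {"tx": 9.2, "ty": -0.1, "tz": 0.1, "yaw": 0.23, "grip": 10}
    - {"tx": 9.2, "ty": -0.1, "tz": 0.1, "yaw": 0.23, "grip": 10}
    - {"tx": 9.2, "ty": -0.1, "tz": 0.1, "yaw": 0.23, "grip": 10}
    - {"tx": 9.2, "ty": -0.1, "tz": 0.1, "yaw": 0.23, "grip": 10}

```text
time: 10.27
tcp_pos: [0.6267, -0.2483, 0.0619]
eef_rot: [2.853, 1.552, 1.151]
ft_force: [0.3, -1.0, 0.2]
opening: 0.325
```

```bash
python3 - <<'E'
from h import *
plan([.6258,-.2485,.0345],-97.5)
snap('side','s6',(240,220,420,350),4)
E
```

```text
t 10.27 tcp [ 0.6267 -0.2483  0.0619] jaw -97.5 toolx [ 0.008  0.017 -1.   ] q [ 0.29  0.67  0.02  1.61 -0.04  0.86 -1.36]
shift cm [ 2.74 -0.11  0.08]
yaw rad -0.0 or other 3.141
```

View pics/s6.png

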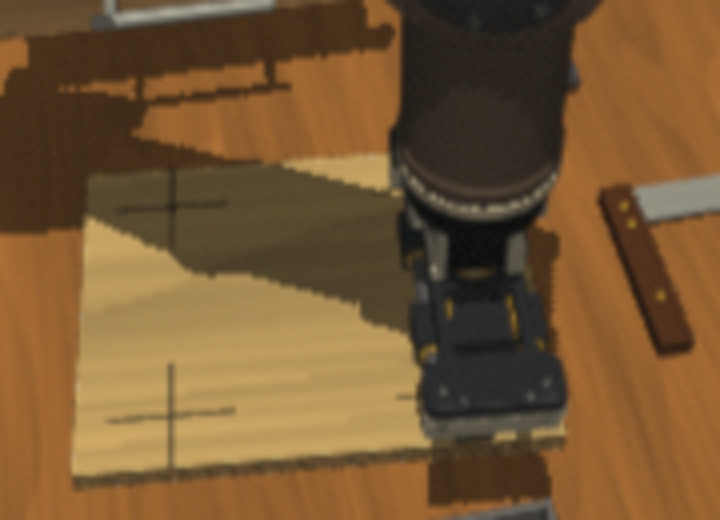

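The gripper covers the near-right cross at about (490,400) in the crop. Lowering and releasing.

Call:
carry_out:
  moves:
    - {"tx": 1.5, "ty": -0.1, "tz": 0.1, "yaw": 0, "grip": 10}
    - {"tx": 2.5, "ty": -0.1, "tz": 0.1, "yaw": 0, "grip": 10}
    - {"tx": 2.8, "ty": -0.1, "tz": 0.1, "yaw": 0, "grip": 10}
    - {"tx": 2.9, "ty": -0.1, "tz": 0.1, "yaw": 0, "grip": 10}
    - {"tx": 2.9, "ty": -0.1, "tz": 0.1, "yaw": 0, "grip": 10}

```text
time: 10.73
tcp_pos: [0.6266, -0.249, 0.0341]
eef_rot: [2.757, 1.552, 1.055]
ft_force: [0.1, 0.6, -0.4]
opening: 0.319
```

Call:
carry_out:
  moves:
    - {"tx": 0.1, "ty": 0, "tz": 0, "yaw": 0, "grip": 10}
    - {"tx": 0.1, "ty": 0, "tz": 0, "yaw": 0, "grip": 10}
    - {"tx": 0.1, "ty": 0, "tz": 0, "yaw": 0, "grip": 43}
    - {"tx": 0.1, "ty": 0, "tz": 0, "yaw": 0, "grip": 43}
    - {"tx": 0.1, "ty": 0, "tz": 0, "yaw": 0, "grip": 43}

```text
time: 11.15
tcp_pos: [0.6267, -0.249, 0.0332]
eef_rot: [2.748, 1.551, 1.046]
ft_force: [-1.1, -0.0, -0.1]
opening: 0.423
```

Call:
carry_out:
  moves:
    - {"tx": -2, "ty": 0, "tz": 0, "yaw": 0, "grip": 43}
    - {"tx": -5, "ty": 0, "tz": 0, "yaw": 0, "grip": 43}
    - {"tx": -9, "ty": 0, "tz": 0, "yaw": 0, "grip": 43}
    - {"tx": -13, "ty": 0, "tz": 0, "yaw": 0, "grip": 43}
    - {"tx": -17, "ty": 0, "tz": 0, "yaw": 0, "grip": 43}
    - {"tx": -20, "ty": 0, "tz": 0, "yaw": 0, "grip": 43}

```text
time: 11.65
tcp_pos: [0.6253, -0.2528, 0.2371]
eef_rot: [2.586, 1.551, 0.883]
ft_force: [0.4, -0.4, 0.7]
opening: 0.429
```

```bash
python3 - <<'E'
from seg import *
p,d=snap('top','t7',(100,155,460,300),2.2)
sockets(p,d,.086,(.36,.68,.06,.36))
sockets(p,d,.018,(.35,.75,-.32,0.0))
plan([.4206,.1281,.24],83)
E
```

```text
ctr mean [0.5898 0.2057] circ [0.5891 0.2045] tongue ang 106.4 n 44 ntip 32 px 45 [273.3 204.2]
ctr mean [0.5078 0.2078] circ [0.5088 0.2075] tongue ang 0.0 n 0 ntip 0 px 47 [272.  233.5]
ctr mean [0.4998 0.1288] circ [0.4994 0.1273] tongue ang 0.0 n 0 ntip 0 px 39 [301.4 236.9]
ctr mean [0.4303 0.2937] circ [0.4299 0.2927] tongue ang -85.0 n 27 ntip 27 px 52 [240.3 262.7]
ctr mean [0.4289 0.2116] circ [0.4301 0.2111] tongue ang 80.4 n 48 ntip 32 px 45 [270.4 262.6]
ctr mean [0.4204 0.1281] circ [0.4206 0.1283] tongue ang 81.8 n 47 ntip 36 px 40 [300.9 266.1]
ctr mean [ 0.6191 -0.2519] circ [ 0.6246 -0.2513] tongue ang -89.3 n 27 ntip 13 px 26 [432. 194.]
t 11.7 tcp [ 0.6276 -0.2538  0.2431] jaw -97.6 toolx [ 0.02   0.013 -1.   ] q [ 0.29  0.5   0.04  1.42 -0.04  1.2  -1.36]
shift cm [  0.38 -25.55 -35.12]
yaw rad 3.132 or other -0.01
```

View pics/t7.png

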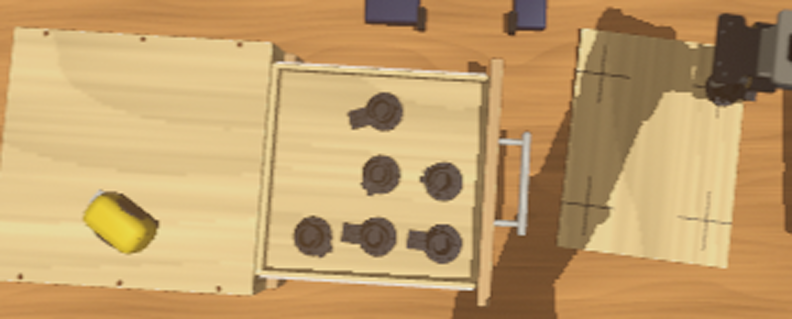

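Call:
carry_out:
  moves:
    - {"tx": 0.4, "ty": -25.5, "tz": -35.1, "yaw": 0, "grip": 43}
    - {"tx": 0.4, "ty": -25.5, "tz": -35.1, "yaw": 0, "grip": 43}
    - {"tx": 0.4, "ty": -25.5, "tz": -35.1, "yaw": 0, "grip": 43}
    - {"tx": 0.4, "ty": -25.5, "tz": -35.1, "yaw": 0, "grip": 43}
    - {"tx": 0.4, "ty": -25.5, "tz": -35.1, "yaw": 0, "grip": 43}
    - {"tx": 0.4, "ty": -25.5, "tz": -35.1, "yaw": 0, "grip": 43}
    - {"tx": 0.4, "ty": -25.5, "tz": -35.1, "yaw": 0, "grip": 43}
    - {"tx": 0.4, "ty": -25.5, "tz": -35.1, "yaw": 0, "grip": 43}

```text
time: 12.37
tcp_pos: [0.466, 0.0429, 0.2383]
eef_rot: [2.259, 1.546, 0.556]
ft_force: [1.1, 0.2, 0.5]
opening: 0.432
```

```bash
python3 - <<'E'
from seg import *
p,d=snap('top','t8',(340,155,480,285),4.5)
sockets(p,d,.018,(.35,.75,-.32,0.0))
plan([.4206,.1281,.18],82)
E
```

```text
ctr mean [ 0.6255 -0.2503] circ [ 0.626  -0.2498] tongue ang -96.3 n 44 ntip 29 px 46 [431.5 193.5]
t 12.42 tcp [0.4622 0.0509 0.2384] jaw -97.1 toolx [ 0.019  0.017 -1.   ] q [-0.12  0.16 -0.11  1.94  0.01  1.03 -1.93]
shift cm [ 5.89 -5.18 -7.04]
yaw rad -3.126 or other 0.016
```

View pics/t8.png

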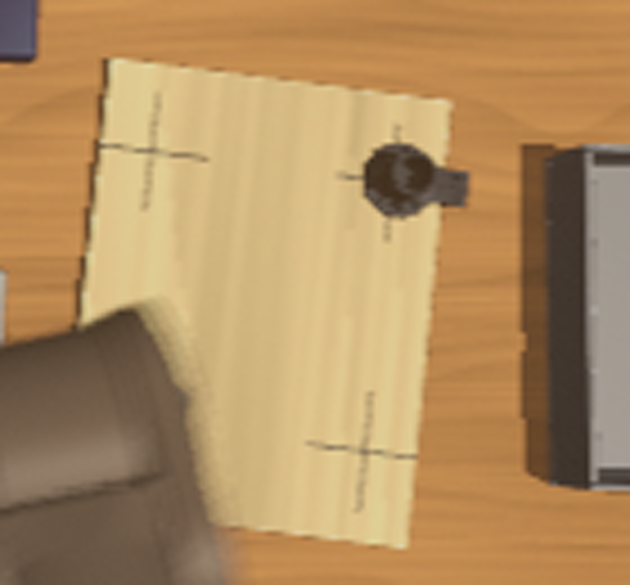

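Socket placed on the high-x, -y cross: flange centre at about (399,179) in the crop, with its tongue out over the right edge. Now the next pick.

Call:
carry_out:
  moves:
    - {"tx": 0, "ty": -5.2, "tz": -7, "yaw": 0.01, "grip": 43}
    - {"tx": 2, "ty": -5.2, "tz": -7, "yaw": 0.01, "grip": 43}
    - {"tx": 4, "ty": -5.2, "tz": -7, "yaw": 0.01, "grip": 43}
    - {"tx": 6, "ty": -5.2, "tz": -7, "yaw": 0.01, "grip": 43}
    - {"tx": 6, "ty": -5.2, "tz": -7, "yaw": 0.01, "grip": 43}
    - {"tx": 6, "ty": -5.2, "tz": -7, "yaw": 0.01, "grip": 43}

```text
time: 12.92
tcp_pos: [0.42, 0.1272, 0.1785]
eef_rot: [2.458, 1.548, 0.753]
ft_force: [0.3, 0.3, 0.6]
opening: 0.43
```

```bash
python3 - <<'E'
from h import *
plan([.4206,.1281,.1],82)
for q in [(428.7,194.8),]: print(px2w('top',*q,.023))
E
```

```text
t 12.92 tcp [0.42   0.1272 0.1785] jaw -97.6 toolx [ 0.017  0.016 -1.   ] q [-0.25  0.19 -0.18  2.07  0.03  0.86 -2.16]
shift cm [ 7.85 -0.07  0.04]
yaw rad -3.135 or other 0.006
[ 0.62644232 -0.25166577  0.023     ]
```

```bash
python3 - <<'E'
from h import *
p=cv2.imread('pics/t8_full.png')
cv2.imwrite('pics/t8z.png',cv2.resize(p[175:215,405:455],None,fx=12,fy=12,interpolation=cv2.INTER_CUBIC))
for nm,P in {'cross':[.6258,-.2485,.018],'tubetop':[.6258,-.2485,.062],'fl':[.6258,-.2485,.023]}.items():
    u=w2px('top',P)[0];print(nm,u,(u-[405,175])*12+6)
E
```

```text
cross [427.23122996 195.19085125] [272.77475951 248.29021502]
tubetop [431.04203543 193.58281263] [318.50442513 228.99375159]
fl [427.65184649 195.01336446] [277.82215785 246.16037357]
```

View pics/t8z.png

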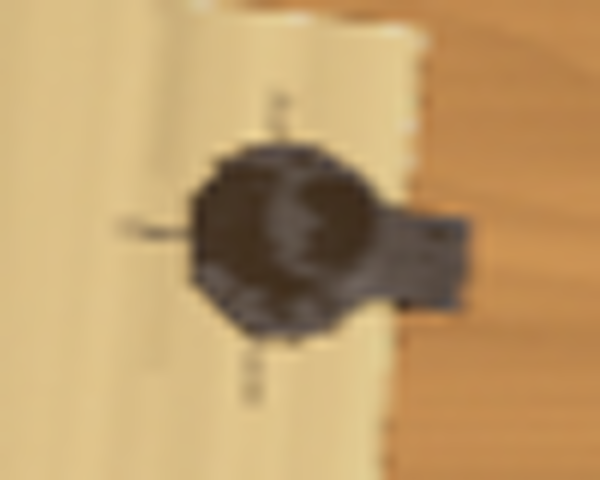

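Call:
carry_out:
  moves:
    - {"tx": 3, "ty": -0.1, "tz": 0, "yaw": 0.01, "grip": 43}
    - {"tx": 5, "ty": -0.1, "tz": 0, "yaw": 0.01, "grip": 43}
    - {"tx": 7, "ty": -0.1, "tz": 0, "yaw": 0.01, "grip": 43}
    - {"tx": 7.9, "ty": -0.1, "tz": 0, "yaw": 0.01, "grip": 43}
    - {"tx": 7.9, "ty": -0.1, "tz": 0, "yaw": 0.01, "grip": 43}
    - {"tx": 7.9, "ty": -0.1, "tz": 0, "yaw": 0.01, "grip": 10}
    - {"tx": 7.9, "ty": -0.1, "tz": 0, "yaw": 0.01, "grip": 10}
    - {"tx": 7.9, "ty": -0.1, "tz": 0, "yaw": 0.01, "grip": 10}

```text
time: 13.58
tcp_pos: [0.4214, 0.1287, 0.1008]
eef_rot: [2.426, 1.546, 0.711]
ft_force: [0.9, 0.3, 2.3]
opening: 0.322
```

Call:
carry_out:
  moves:
    - {"tx": 0, "ty": 0, "tz": 0, "yaw": 0, "grip": 10}
    - {"tx": -2, "ty": 0, "tz": 0, "yaw": 0, "grip": 10}
    - {"tx": -5, "ty": 0, "tz": 0, "yaw": 0, "grip": 10}
    - {"tx": -8, "ty": 0, "tz": 0, "yaw": 0, "grip": 10}
    - {"tx": -11, "ty": 0, "tz": 0, "yaw": 0, "grip": 10}
    - {"tx": -11, "ty": 0, "tz": 0, "yaw": 0, "grip": 10}

```text
time: 14.08
tcp_pos: [0.4221, 0.1281, 0.2165]
eef_rot: [2.329, 1.537, 0.614]
ft_force: [1.4, 0.6, -0.5]
opening: 0.325
```

```bash
python3 - <<'E'
from h import *
plan([.455,.0,.2],-40)
E
```

```text
t 14.08 tcp [0.4221 0.1281 0.2165] jaw -98.2 toolx [ 0.028  0.019 -0.999] q [-0.25  0.14 -0.18  2.02  0.02  0.95 -2.16]
shift cm [ 1.49  5.06 12.24]
yaw rad -1.016 or other 2.125
```

Call:
carry_out:
  moves:
    - {"tx": 1, "ty": 3, "tz": 16, "yaw": -0.99, "grip": 10}
    - {"tx": 1, "ty": 3, "tz": 16, "yaw": -0.99, "grip": 10}
    - {"tx": 1, "ty": 3, "tz": 16, "yaw": -0.99, "grip": 10}
    - {"tx": 1, "ty": 3, "tz": 16, "yaw": -0.99, "grip": 10}
    - {"tx": 1, "ty": 3, "tz": 16, "yaw": -0.99, "grip": 10}
    - {"tx": 1, "ty": 3, "tz": 16, "yaw": -0.99, "grip": 10}
    - {"tx": 1, "ty": 3, "tz": 16, "yaw": -0.99, "grip": 10}
    - {"tx": 1, "ty": 3, "tz": 16, "yaw": -0.99, "grip": 10}

```text
time: 14.75
tcp_pos: [0.429, -0.035, 0.2038]
eef_rot: [1.417, 1.538, 0.599]
ft_force: [0.6, 0.7, -0.2]
opening: 0.318
```

```bash
python3 - <<'E'
from h import *
plan([.447,-.12,.18],17)
E
```

```text
t 14.75 tcp [ 0.429  -0.035   0.2038] jaw -46.9 toolx [ 0.027  0.019 -0.999] q [ 0.1   0.14 -0.14  2.06  0.    0.92 -0.86]
shift cm [ 2.26 -4.57  7.42]
yaw rad -1.115 or other 2.027
```

Call:
carry_out:
  moves:
    - {"tx": 2.2, "ty": -4.6, "tz": 7.4, "yaw": -0.99, "grip": 10}
    - {"tx": 2.2, "ty": -4.6, "tz": 7.4, "yaw": -0.99, "grip": 10}
    - {"tx": 2.2, "ty": -4.6, "tz": 7.4, "yaw": -0.99, "grip": 10}
    - {"tx": 2.2, "ty": -4.6, "tz": 7.4, "yaw": -0.99, "grip": 10}
    - {"tx": 2.2, "ty": -4.6, "tz": 7.4, "yaw": -0.99, "grip": 10}
    - {"tx": 2.2, "ty": -4.6, "tz": 7.4, "yaw": -0.99, "grip": 10}
    - {"tx": 2.2, "ty": -4.6, "tz": 7.4, "yaw": -0.99, "grip": 10}
    - {"tx": 2.2, "ty": -4.6, "tz": 7.4, "yaw": -0.99, "grip": 10}

```text
time: 15.42
tcp_pos: [0.4467, -0.1201, 0.1808]
eef_rot: [0.444, 1.537, 0.589]
ft_force: [0.0, 0.5, -0.7]
opening: 0.323
```

```bash
python3 - <<'E'
from h import *
plan([.4468,-.225,.16],83)
E
```

```text
t 15.42 tcp [ 0.4467 -0.1201  0.1808] jaw 8.3 toolx [ 0.028  0.019 -0.999] q [ 0.35  0.22 -0.22  2.02  0.03  0.88  0.26]
shift cm [  1.88 -10.41  -1.57]
yaw rad -1.304 or other 1.838
```

Call:
carry_out:
  moves:
    - {"tx": 1.9, "ty": -10.4, "tz": -1.6, "yaw": -0.99, "grip": 10}
    - {"tx": 1.9, "ty": -10.4, "tz": -1.6, "yaw": -0.99, "grip": 10}
    - {"tx": 1.9, "ty": -10.4, "tz": -1.6, "yaw": -0.99, "grip": 10}
    - {"tx": 1.9, "ty": -10.4, "tz": -1.6, "yaw": -0.99, "grip": 10}
    - {"tx": 1.9, "ty": -10.4, "tz": -1.6, "yaw": -0.99, "grip": 10}
    - {"tx": 1.9, "ty": -10.4, "tz": -1.6, "yaw": -0.99, "grip": 10}
    - {"tx": 1.9, "ty": -10.4, "tz": -1.6, "yaw": -0.99, "grip": 10}
    - {"tx": 1.9, "ty": -10.4, "tz": -1.6, "yaw": -0.99, "grip": 10}

```text
time: 16.08
tcp_pos: [0.4464, -0.225, 0.16]
eef_rot: [-0.537, 1.537, 0.581]
ft_force: [-0.5, 0.1, -0.2]
opening: 0.324
```

```bash
python3 - <<'E'
from h import *
plan([.447,-.225,.06],83)
E
```

```text
t 16.08 tcp [ 0.4464 -0.225   0.16  ] jaw 64.1 toolx [ 0.028  0.019 -0.999] q [ 0.66  0.32 -0.35  1.95  0.11  0.87  1.38]
shift cm [ 9.99  0.12 -0.26]
yaw rad -0.33 or other 2.812
```

Call:
carry_out:
  moves:
    - {"tx": 3, "ty": 0.1, "tz": -0.3, "yaw": -0.33, "grip": 10}
    - {"tx": 6, "ty": 0.1, "tz": -0.3, "yaw": -0.33, "grip": 10}
    - {"tx": 9, "ty": 0.1, "tz": -0.3, "yaw": -0.33, "grip": 10}
    - {"tx": 10, "ty": 0.1, "tz": -0.3, "yaw": -0.33, "grip": 10}
    - {"tx": 10, "ty": 0.1, "tz": -0.3, "yaw": -0.33, "grip": 10}
    - {"tx": 10, "ty": 0.1, "tz": -0.3, "yaw": -0.33, "grip": 10}

```text
time: 16.58
tcp_pos: [0.4473, -0.2254, 0.0604]
eef_rot: [-0.855, 1.537, 0.591]
ft_force: [0.6, -0.2, 0.2]
opening: 0.326
```

```bash
python3 - <<'E'
from h import *
plan([.447,-.225,.033],83)
E
```

```text
t 16.58 tcp [ 0.4473 -0.2254  0.0604] jaw 82.8 toolx [ 0.028  0.019 -0.999] q [ 0.67  0.48 -0.38  2.04  0.24  0.65  1.59]
shift cm [ 2.74  0.1  -0.02]
yaw rad -0.003 or other 3.139
```

Call:
carry_out:
  moves:
    - {"tx": 1.5, "ty": 0.1, "tz": 0, "yaw": 0, "grip": 10}
    - {"tx": 2.4, "ty": 0.1, "tz": 0, "yaw": 0, "grip": 10}
    - {"tx": 2.7, "ty": 0.1, "tz": 0, "yaw": 0, "grip": 10}
    - {"tx": 2.8, "ty": 0.1, "tz": 0, "yaw": 0, "grip": 10}
    - {"tx": 2.8, "ty": 0.1, "tz": 0, "yaw": 0, "grip": 10}
    - {"tx": 2.8, "ty": 0.1, "tz": 0, "yaw": 0, "grip": 43}
    - {"tx": 2.8, "ty": 0.1, "tz": 0, "yaw": 0, "grip": 43}
    - {"tx": 2.8, "ty": 0.1, "tz": 0, "yaw": 0, "grip": 43}

```text
time: 17.25
tcp_pos: [0.4473, -0.225, 0.0328]
eef_rot: [-0.872, 1.537, 0.573]
ft_force: [0.2, -0.1, 0.6]
opening: 0.424
```

Call:
carry_out:
  moves:
    - {"tx": -2, "ty": 0, "tz": 0, "yaw": 0, "grip": 43}
    - {"tx": -5, "ty": 0, "tz": 0, "yaw": 0, "grip": 43}
    - {"tx": -9, "ty": 0, "tz": 0, "yaw": 0, "grip": 43}
    - {"tx": -13, "ty": 0, "tz": 0, "yaw": 0, "grip": 43}
    - {"tx": -17, "ty": 0, "tz": 0, "yaw": 0, "grip": 43}
    - {"tx": -20, "ty": 0, "tz": 0, "yaw": 0, "grip": 43}

```text
time: 17.75
tcp_pos: [0.442, -0.2287, 0.2363]
eef_rot: [-0.939, 1.535, 0.507]
ft_force: [0.6, -0.2, 0.9]
opening: 0.429
```

```bash
python3 - <<'E'
from h import *
plan([.4998,.1285,.2],83)
E
```

```text
t 17.75 tcp [ 0.442  -0.2287  0.2363] jaw 82.8 toolx [ 0.031  0.017 -0.999] q [ 0.76  0.25 -0.45  1.85  0.09  1.05  1.72]
shift cm [ 4.42 -1.16 36.07]
yaw rad -0.003 or other 3.139
```

Call:
carry_out:
  moves:
    - {"tx": 0, "ty": -1.2, "tz": 28, "yaw": 0, "grip": 43}
    - {"tx": 0, "ty": -1.2, "tz": 28, "yaw": 0, "grip": 43}
    - {"tx": 0, "ty": -1.2, "tz": 28, "yaw": 0, "grip": 43}
    - {"tx": 0, "ty": -1.2, "tz": 28, "yaw": 0, "grip": 43}
    - {"tx": 0, "ty": -1.2, "tz": 28, "yaw": 0, "grip": 43}
    - {"tx": 0, "ty": -1.2, "tz": 28, "yaw": 0, "grip": 43}
    - {"tx": 0, "ty": -1.2, "tz": 28, "yaw": 0, "grip": 43}
    - {"tx": 0, "ty": -1.2, "tz": 28, "yaw": 0, "grip": 43}

```text
time: 18.42
tcp_pos: [0.4891, 0.0551, 0.2435]
eef_rot: [-0.888, 1.532, 0.566]
ft_force: [-0.0, -0.3, 0.5]
opening: 0.431
```

```bash
python3 - <<'E'
from seg import *
p,d=snap('top','t9',(100,155,460,300),2.2)
print('panel');sockets(p,d,.018,(.35,.75,-.32,0.0))
print('drawer');sockets(p,d,.086,(.36,.68,.06,.36))
plan([.4998,.1285,.17],83)
E
```

```text
panel
ctr mean [ 0.625  -0.2512] circ [ 0.6258 -0.2511] tongue ang -96.0 n 40 ntip 29 px 44 [431.9 193.6]
ctr mean [ 0.448  -0.2272] circ [ 0.4489 -0.2273] tongue ang -97.4 n 41 ntip 27 px 49 [425.4 254.8]
drawer
ctr mean [0.5896 0.2052] circ [0.5896 0.2041] tongue ang 104.6 n 48 ntip 33 px 45 [273.5 204. ]
ctr mean [0.5078 0.2075] circ [0.5088 0.2075] tongue ang 145.1 n 1 ntip 0 px 46 [272.  233.5]
ctr mean [0.4304 0.2936] circ [0.4299 0.2927] tongue ang -85.7 n 32 ntip 32 px 51 [240.3 262.7]
ctr mean [0.429  0.2123] circ [0.4301 0.2111] tongue ang 81.9 n 52 ntip 36 px 45 [270.4 262.6]
t 18.47 tcp [0.4888 0.0515 0.243 ] jaw 83.2 toolx [ 0.032  0.019 -0.999] q [ 0.31  0.25 -0.61  1.85  0.15  1.05  1.09]
shift cm [7.47 0.04 7.61]
yaw rad 0.004 or other -3.138
```

View pics/t9.png

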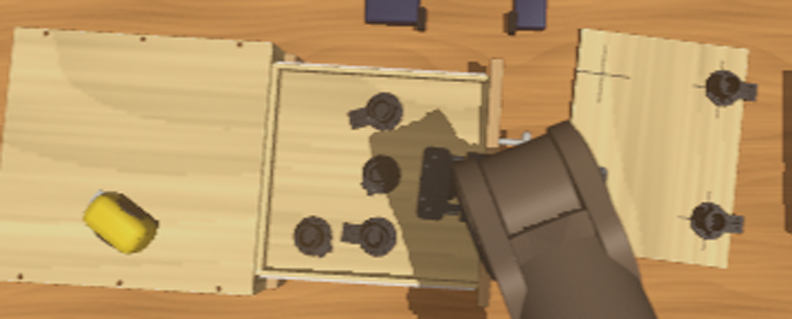

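Sockets stand on both right-hand crosses, at about (722,88) and (708,220) in the crop, tongues outward. Now the front-middle reject.

Call:
carry_out:
  moves:
    - {"tx": 1, "ty": 0, "tz": 4, "yaw": 0, "grip": 43}
    - {"tx": 3, "ty": 0, "tz": 7.6, "yaw": 0, "grip": 43}
    - {"tx": 6, "ty": 0, "tz": 7.6, "yaw": 0, "grip": 43}
    - {"tx": 7.5, "ty": 0, "tz": 7.6, "yaw": 0, "grip": 43}
    - {"tx": 7.5, "ty": 0, "tz": 7.6, "yaw": 0, "grip": 43}
    - {"tx": 7.5, "ty": 0, "tz": 7.6, "yaw": 0, "grip": 43}

```text
time: 18.97
tcp_pos: [0.4998, 0.127, 0.1693]
eef_rot: [-0.913, 1.536, 0.538]
ft_force: [0.4, -0.1, 0.7]
opening: 0.428
```

```bash
python3 - <<'E'
from h import *
plan([.4998,.1285,.1],83)
E
```

```text
t 18.97 tcp [0.4998 0.127  0.1693] jaw 83.1 toolx [ 0.03   0.018 -0.999] q [ 0.13  0.37 -0.61  1.9   0.26  0.91  0.85]
shift cm [6.93 0.21 0.  ]
yaw rad 0.002 or other -3.139
```

Call:
carry_out:
  moves:
    - {"tx": 2, "ty": 0.2, "tz": 0, "yaw": 0, "grip": 43}
    - {"tx": 4, "ty": 0.2, "tz": 0, "yaw": 0, "grip": 43}
    - {"tx": 6, "ty": 0.2, "tz": 0, "yaw": 0, "grip": 43}
    - {"tx": 6.9, "ty": 0.2, "tz": 0, "yaw": 0, "grip": 43}
    - {"tx": 6.9, "ty": 0.2, "tz": 0, "yaw": 0, "grip": 43}
    - {"tx": 6.9, "ty": 0.2, "tz": 0, "yaw": 0, "grip": 10}
    - {"tx": 6.9, "ty": 0.2, "tz": 0, "yaw": 0, "grip": 10}
    - {"tx": 6.9, "ty": 0.2, "tz": 0, "yaw": 0, "grip": 10}

```text
time: 19.63
tcp_pos: [0.5009, 0.1285, 0.1018]
eef_rot: [-0.937, 1.534, 0.513]
ft_force: [-0.4, 0.7, 3.2]
opening: 0.317
```

Call:
carry_out:
  moves:
    - {"tx": 0, "ty": 0, "tz": 0, "yaw": 0, "grip": 10}
    - {"tx": -2, "ty": 0, "tz": 0, "yaw": 0, "grip": 10}
    - {"tx": -5, "ty": 0, "tz": 0, "yaw": 0, "grip": 10}
    - {"tx": -8, "ty": 0, "tz": 0, "yaw": 0, "grip": 10}
    - {"tx": -11, "ty": 0, "tz": 0, "yaw": 0, "grip": 10}
    - {"tx": -12, "ty": 0, "tz": 0, "yaw": 0, "grip": 10}

```text
time: 20.13
tcp_pos: [0.4985, 0.1274, 0.2265]
eef_rot: [-0.974, 1.528, 0.476]
ft_force: [0.4, 0.5, 0.4]
opening: 0.321
```

```bash
python3 - <<'E'
from h import *
plan([.59,-.4235,.2],83)
E
```

```text
t 20.13 tcp [0.4985 0.1274 0.2265] jaw 83.1 toolx [ 0.038  0.02  -0.999] q [ 0.16  0.3  -0.64  1.83  0.21  1.03  0.89]
shift cm [  1.91 -15.6  -53.66]
yaw rad 0.003 or other -3.139
```

Call:
carry_out:
  moves:
    - {"tx": 0.5, "ty": -8, "tz": -28, "yaw": 0, "grip": 10}
    - {"tx": 0.5, "ty": -8, "tz": -28, "yaw": 0, "grip": 10}
    - {"tx": 0.5, "ty": -8, "tz": -28, "yaw": 0, "grip": 10}
    - {"tx": 0.5, "ty": -8, "tz": -28, "yaw": 0, "grip": 10}
    - {"tx": 0.5, "ty": -8, "tz": -28, "yaw": 0, "grip": 10}
    - {"tx": 0.5, "ty": -8, "tz": -28, "yaw": 0, "grip": 10}
    - {"tx": 0.5, "ty": -8, "tz": -28, "yaw": 0, "grip": 10}
    - {"tx": 0.5, "ty": -8, "tz": -28, "yaw": 0, "grip": 10}

```text
time: 20.8
tcp_pos: [0.5444, -0.1706, 0.2167]
eef_rot: [-1.062, 1.53, 0.377]
ft_force: [0.2, -1.6, -0.0]
opening: 0.323
```

Call:
carry_out:
  moves:
    - {"tx": 0.5, "ty": -7.6, "tz": -25.7, "yaw": 0, "grip": 10}
    - {"tx": 0.5, "ty": -7.6, "tz": -25.7, "yaw": 0, "grip": 10}
    - {"tx": 0.5, "ty": -7.6, "tz": -25.7, "yaw": 0, "grip": 10}
    - {"tx": 0.5, "ty": -7.6, "tz": -25.7, "yaw": 0, "grip": 10}
    - {"tx": 0.5, "ty": -7.6, "tz": -25.7, "yaw": 0, "grip": 10}
    - {"tx": 0.5, "ty": -7.6, "tz": -25.7, "yaw": 0, "grip": 10}
    - {"tx": 0.5, "ty": -7.6, "tz": -25.7, "yaw": 0, "grip": 10}
    - {"tx": 0.5, "ty": -7.6, "tz": -25.7, "yaw": 0, "grip": 10}

```text
time: 21.47
tcp_pos: [0.5839, -0.4434, 0.2074]
eef_rot: [-1.118, 1.534, 0.313]
ft_force: [-2.0, 0.3, -1.4]
opening: 0.323
```

```bash
python3 - <<'E'
from h import *
plan([.59,-.4235,.055],83)
E
```

```text
t 21.47 tcp [ 0.5839 -0.4434  0.2074] jaw 82.0 toolx [ 0.035  0.011 -0.999] q [ 0.82  0.66 -0.42  1.28  0.24  1.23  1.84]
shift cm [15.27  0.18  1.81]
yaw rad -0.017 or other 3.124
```

Call:
carry_out:
  moves:
    - {"tx": 3, "ty": 0.2, "tz": 1.8, "yaw": 0, "grip": 10}
    - {"tx": 6, "ty": 0.2, "tz": 1.8, "yaw": 0, "grip": 10}
    - {"tx": 10, "ty": 0.2, "tz": 1.8, "yaw": 0, "grip": 10}
    - {"tx": 13, "ty": 0.2, "tz": 1.8, "yaw": 0, "grip": 10}
    - {"tx": 15.3, "ty": 0.2, "tz": 1.8, "yaw": 0, "grip": 10}
    - {"tx": 15.3, "ty": 0.2, "tz": 1.8, "yaw": 0, "grip": 10}
    - {"tx": 15.3, "ty": 0.2, "tz": 1.8, "yaw": 0, "grip": 43}
    - {"tx": 15.3, "ty": 0.2, "tz": 1.8, "yaw": 0, "grip": 43}

```text
time: 22.13
tcp_pos: [0.591, -0.4238, 0.0566]
eef_rot: [-1.16, 1.532, 0.271]
ft_force: [0.3, -0.3, 0.9]
opening: 0.408
```

Call:
carry_out:
  moves:
    - {"tx": 0, "ty": 0, "tz": 0, "yaw": 0, "grip": 43}
    - {"tx": -3, "ty": 0, "tz": 0, "yaw": 0, "grip": 43}
    - {"tx": -7, "ty": 0, "tz": 0, "yaw": 0, "grip": 43}
    - {"tx": -11, "ty": 0, "tz": 0, "yaw": 0, "grip": 43}
    - {"tx": -15, "ty": 0, "tz": 0, "yaw": 0, "grip": 43}
    - {"tx": -19, "ty": 0, "tz": 0, "yaw": 0, "grip": 43}
    - {"tx": -19, "ty": 0, "tz": 0, "yaw": 0, "grip": 43}

```text
time: 22.72
tcp_pos: [0.5876, -0.4276, 0.2594]
eef_rot: [-1.404, 1.519, 0.027]
ft_force: [0.6, -0.5, 1.1]
opening: 0.428
```

```bash
python3 - <<'E'
from seg import *
p,d=snap('top','t10',(100,155,540,300),1.8)
print('panel');sockets(p,d,.018,(.35,.75,-.32,0.0))
print('drawer');sockets(p,d,.086,(.36,.68,.06,.36))
plan([.5076,.2078,.23],83)
E
```

```text
panel
ctr mean [ 0.6257 -0.2509] circ [ 0.626  -0.2498] tongue ang -96.3 n 52 ntip 39 px 50 [431.5 193.5]
ctr mean [ 0.4473 -0.2274] circ [ 0.4484 -0.2272] tongue ang -96.6 n 45 ntip 28 px 49 [425.4 255. ]
drawer
ctr mean [0.5896 0.2055] circ [0.5896 0.2041] tongue ang 105.7 n 46 ntip 33 px 45 [273.5 204. ]
ctr mean [0.5078 0.2078] circ [0.5088 0.2075] tongue ang 145.4 n 1 ntip 0 px 47 [272.  233.5]
ctr mean [0.4299 0.294 ] circ [0.4305 0.2935] tongue ang -84.7 n 30 ntip 30 px 51 [240.  262.5]
ctr mean [0.429  0.2123] circ [0.4301 0.2111] tongue ang 81.8 n 52 ntip 36 px 45 [270.4 262.6]
t 22.77 tcp [ 0.5866 -0.4271  0.2552] jaw 82.0 toolx [ 0.048  0.003 -0.999] q [ 0.81  0.61 -0.43  1.26  0.23  1.29  1.83]
shift cm [ 2.35 16.8  61.74]
yaw rad -0.018 or other 3.124
```

View pics/t10.png

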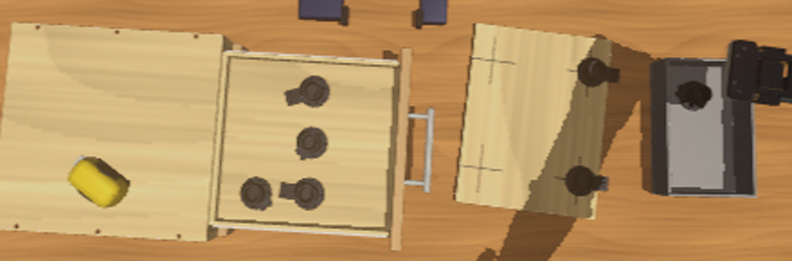

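Call:
carry_out:
  moves:
    - {"tx": 0, "ty": 9, "tz": 33, "yaw": 0, "grip": 43}
    - {"tx": 0, "ty": 9, "tz": 33, "yaw": 0, "grip": 43}
    - {"tx": 0, "ty": 9, "tz": 33, "yaw": 0, "grip": 43}
    - {"tx": 0, "ty": 9, "tz": 33, "yaw": 0, "grip": 43}
    - {"tx": 0, "ty": 9, "tz": 33, "yaw": 0, "grip": 43}
    - {"tx": 0, "ty": 9, "tz": 33, "yaw": 0, "grip": 43}
    - {"tx": 0, "ty": 9, "tz": 33, "yaw": 0, "grip": 43}
    - {"tx": 0, "ty": 9, "tz": 33, "yaw": 0, "grip": 43}

```text
time: 23.43
tcp_pos: [0.5439, -0.093, 0.2551]
eef_rot: [-1.379, 1.52, 0.052]
ft_force: [1.2, 0.3, 0.6]
opening: 0.43
```

```bash
python3 - <<'E'
from h import *
plan([.5076,.2078,.2],83)
E
```

```text
t 23.43 tcp [ 0.5439 -0.093   0.2551] jaw 82.0 toolx [ 0.05   0.003 -0.999] q [ 0.5   0.32 -0.55  1.72  0.18  1.1   1.33]
shift cm [ 5.4   8.07 29.23]
yaw rad -0.018 or other 3.124
```

Call:
carry_out:
  moves:
    - {"tx": 5, "ty": 8, "tz": 29.2, "yaw": 0, "grip": 43}
    - {"tx": 5, "ty": 8, "tz": 29.2, "yaw": 0, "grip": 43}
    - {"tx": 5, "ty": 8, "tz": 29.2, "yaw": 0, "grip": 43}
    - {"tx": 5, "ty": 8, "tz": 29.2, "yaw": 0, "grip": 43}
    - {"tx": 5, "ty": 8, "tz": 29.2, "yaw": 0, "grip": 43}
    - {"tx": 5, "ty": 8, "tz": 29.2, "yaw": 0, "grip": 43}
    - {"tx": 5, "ty": 8, "tz": 29.2, "yaw": 0, "grip": 43}
    - {"tx": 5, "ty": 8, "tz": 29.2, "yaw": 0, "grip": 43}

```text
time: 24.1
tcp_pos: [0.506, 0.214, 0.2046]
eef_rot: [-1.315, 1.519, 0.122]
ft_force: [-1.3, -0.2, -0.3]
opening: 0.436
```

Call:
carry_out:
  moves:
    - {"tx": 0, "ty": 0, "tz": 0, "yaw": 0, "grip": 43}

```text
time: 24.18
tcp_pos: [0.5044, 0.2186, 0.2049]
eef_rot: [-1.276, 1.518, 0.166]
ft_force: [-1.0, -0.4, 0.4]
opening: 0.434
```

```bash
python3 - <<'E'
from h import *
plan([.5078,.2078,.1],83)
E
```

```text
t 24.18 tcp [0.5044 0.2186 0.2049] jaw 82.7 toolx [ 0.052  0.009 -0.999] q [-0.04  0.38 -0.64  1.79  0.29  1.01  0.66]
shift cm [10.48  0.05 -1.19]
yaw rad -0.006 or other 3.136
```

Call:
carry_out:
  moves:
    - {"tx": 1, "ty": 0, "tz": -1.2, "yaw": 0, "grip": 43}
    - {"tx": 3, "ty": 0, "tz": -1.2, "yaw": 0, "grip": 43}
    - {"tx": 5, "ty": 0, "tz": -1.2, "yaw": 0, "grip": 43}
    - {"tx": 8, "ty": 0, "tz": -1.2, "yaw": 0, "grip": 43}
    - {"tx": 10.4, "ty": 0, "tz": -1.2, "yaw": 0, "grip": 43}
    - {"tx": 10.4, "ty": 0, "tz": -1.2, "yaw": 0, "grip": 43}
    - {"tx": 10.4, "ty": 0, "tz": -1.2, "yaw": 0, "grip": 10}
    - {"tx": 10.4, "ty": 0, "tz": -1.2, "yaw": 0, "grip": 10}

```text
time: 24.85
tcp_pos: [0.5091, 0.2075, 0.1025]
eef_rot: [-1.272, 1.517, 0.17]
ft_force: [-0.4, 0.1, 0.7]
opening: 0.333
```

Call:
carry_out:
  moves:
    - {"tx": 0, "ty": 0, "tz": 0, "yaw": 0, "grip": 10}
    - {"tx": 0, "ty": 0, "tz": 0, "yaw": 0, "grip": 10}
    - {"tx": -2, "ty": 0, "tz": 0, "yaw": 0, "grip": 10}
    - {"tx": -4, "ty": 0, "tz": 0, "yaw": 0, "grip": 10}
    - {"tx": -6, "ty": 0, "tz": 0, "yaw": 0, "grip": 10}
    - {"tx": -8, "ty": 0, "tz": 0, "yaw": 0, "grip": 10}
    - {"tx": -10, "ty": 0, "tz": 0, "yaw": 0, "grip": 10}
    - {"tx": -10, "ty": 0, "tz": 0, "yaw": 0, "grip": 10}

```text
time: 25.52
tcp_pos: [0.5055, 0.2081, 0.2073]
eef_rot: [-1.246, 1.51, 0.196]
ft_force: [1.9, 1.1, -0.5]
opening: 0.322
```

```bash
python3 - <<'E'
from h import *
plan([.53,-.2,.2],83)
E
```

```text
t 25.52 tcp [0.5055 0.2081 0.2073] jaw 82.7 toolx [ 0.06   0.012 -0.998] q [-0.01  0.37 -0.64  1.8   0.29  1.    0.68]
shift cm [  0.39  -7.62 -40.17]
yaw rad -0.006 or other 3.136
```

Call:
carry_out:
  moves:
    - {"tx": 0.4, "ty": -6, "tz": -33, "yaw": 0, "grip": 10}
    - {"tx": 0.4, "ty": -6, "tz": -33, "yaw": 0, "grip": 10}
    - {"tx": 0.4, "ty": -6, "tz": -33, "yaw": 0, "grip": 10}
    - {"tx": 0.4, "ty": -6, "tz": -33, "yaw": 0, "grip": 10}
    - {"tx": 0.4, "ty": -6, "tz": -33, "yaw": 0, "grip": 10}
    - {"tx": 0.4, "ty": -6, "tz": -33, "yaw": 0, "grip": 10}
    - {"tx": 0.4, "ty": -6, "tz": -33, "yaw": 0, "grip": 10}
    - {"tx": 0.4, "ty": -6, "tz": -33, "yaw": 0, "grip": 10}

```text
time: 26.18
tcp_pos: [0.5228, -0.1284, 0.2009]
eef_rot: [-1.26, 1.509, 0.182]
ft_force: [0.4, 0.3, -0.2]
opening: 0.319
```

```bash
python3 - <<'E'
from h import *
plan([.52,-.42,.2],83)
E
```

```text
t 26.18 tcp [ 0.5228 -0.1284  0.2009] jaw 82.7 toolx [ 0.061  0.011 -0.998] q [ 0.59  0.34 -0.55  1.83  0.2   0.96  1.4 ]
shift cm [ -0.25  -3.46 -28.96]
yaw rad -0.006 or other 3.136
```

Call:
carry_out:
  moves:
    - {"tx": -1, "ty": -3.5, "tz": -29, "yaw": 0, "grip": 10}
    - {"tx": -1, "ty": -3.5, "tz": -29, "yaw": 0, "grip": 10}
    - {"tx": -1, "ty": -3.5, "tz": -29, "yaw": 0, "grip": 10}
    - {"tx": -1, "ty": -3.5, "tz": -29, "yaw": 0, "grip": 10}
    - {"tx": -1, "ty": -3.5, "tz": -29, "yaw": 0, "grip": 10}
    - {"tx": -1, "ty": -3.5, "tz": -29, "yaw": 0, "grip": 10}
    - {"tx": 0, "ty": -3.5, "tz": -29, "yaw": 0, "grip": 10}
    - {"tx": 3, "ty": -3.5, "tz": -29, "yaw": 0, "grip": 10}

```text
time: 26.85
tcp_pos: [0.5216, -0.4323, 0.1714]
eef_rot: [-1.429, 1.504, 0.003]
ft_force: [-1.0, -2.1, -1.0]
opening: 0.322
```

```bash
python3 - <<'E'
from h import *
plan([.52,-.4235,.055],83)
E
```

```text
t 26.85 tcp [ 0.5216 -0.4323  0.1714] jaw 82.1 toolx [ 0.067  0.    -0.998] q [ 0.92  0.58 -0.44  1.52  0.24  1.04  1.86]
shift cm [11.61  1.05  0.74]
yaw rad -0.016 or other 3.126
```

Call:
carry_out:
  moves:
    - {"tx": 3, "ty": 1, "tz": 0.7, "yaw": 0, "grip": 10}
    - {"tx": 6, "ty": 1, "tz": 0.7, "yaw": 0, "grip": 10}
    - {"tx": 9, "ty": 1, "tz": 0.7, "yaw": 0, "grip": 10}
    - {"tx": 11, "ty": 1, "tz": 0.7, "yaw": 0, "grip": 10}
    - {"tx": 11.6, "ty": 1, "tz": 0.7, "yaw": 0, "grip": 10}
    - {"tx": 11.6, "ty": 1, "tz": 0.7, "yaw": 0, "grip": 10}
    - {"tx": 11.6, "ty": 1, "tz": 0.7, "yaw": 0, "grip": 43}
    - {"tx": 11.6, "ty": 1, "tz": 0.7, "yaw": 0, "grip": 43}

```text
time: 27.52
tcp_pos: [0.5215, -0.4247, 0.0572]
eef_rot: [-1.456, 1.501, -0.024]
ft_force: [0.4, -0.7, 0.4]
opening: 0.406
```

Call:
carry_out:
  moves:
    - {"tx": 0, "ty": 0, "tz": 0, "yaw": 0, "grip": 43}

```text
time: 27.6
tcp_pos: [0.5222, -0.4252, 0.0589]
eef_rot: [-1.476, 1.5, -0.044]
ft_force: [0.1, 0.1, -0.6]
opening: 0.421
```

```bash
python3 - <<'E'
from h import *
plan([.52,-.4235,.25],83)
E
```

```text
t 27.6 tcp [ 0.5222 -0.4252  0.0589] jaw 82.1 toolx [ 0.071 -0.003 -0.997] q [ 0.89  0.68 -0.41  1.64  0.3   0.82  1.8 ]
shift cm [-19.08  -1.11   0.27]
yaw rad -0.016 or other 3.125
```

Call:
carry_out:
  moves:
    - {"tx": -3, "ty": 0, "tz": 0, "yaw": 0, "grip": 43}
    - {"tx": -7, "ty": 0, "tz": 0, "yaw": 0, "grip": 43}
    - {"tx": -11, "ty": 0, "tz": 0, "yaw": 0, "grip": 43}
    - {"tx": -15, "ty": 0, "tz": 0, "yaw": 0, "grip": 43}
    - {"tx": -19, "ty": 0, "tz": 0, "yaw": 0, "grip": 43}
    - {"tx": -19, "ty": 0, "tz": 0, "yaw": 0, "grip": 43}
    - {"tx": -19, "ty": 0, "tz": 0, "yaw": 0, "grip": 43}
    - {"tx": -19, "ty": 0, "tz": 0, "yaw": 0, "grip": 43}

```text
time: 28.27
tcp_pos: [0.5087, -0.4247, 0.2494]
eef_rot: [-1.496, 1.498, -0.064]
ft_force: [-0.3, -0.1, -0.1]
opening: 0.433
```

```bash
python3 - <<'E'
from seg import *
p,d=snap('top','t11',(100,155,540,300),1.8)
print('panel');sockets(p,d,.018,(.35,.75,-.32,0.0))
print('drawer');sockets(p,d,.086,(.36,.68,.06,.36))
plan([.4299,.2938,.23],83)
E
```

```text
panel
ctr mean [ 0.6251 -0.2504] circ [ 0.626  -0.2501] tongue ang -95.2 n 45 ntip 30 px 46 [431.6 193.5]
ctr mean [ 0.4473 -0.2277] circ [ 0.4484 -0.2276] tongue ang -95.8 n 53 ntip 37 px 49 [425.5 255. ]
drawer
ctr mean [0.5896 0.2052] circ [0.5896 0.2041] tongue ang 104.9 n 48 ntip 33 px 46 [273.5 204. ]
ctr mean [0.4299 0.2934] circ [0.4299 0.2927] tongue ang -84.8 n 33 ntip 33 px 50 [240.3 262.7]
ctr mean [0.4289 0.2121] circ [0.4301 0.2111] tongue ang 81.7 n 55 ntip 37 px 47 [270.4 262.6]
t 28.32 tcp [ 0.5083 -0.4245  0.2482] jaw 82.1 toolx [ 0.071 -0.003 -0.997] q [ 0.94  0.49 -0.47  1.47  0.2   1.17  1.89]
shift cm [ 1.03 17.79 70.04]
yaw rad -0.016 or other 3.125
```

View pics/t11.png

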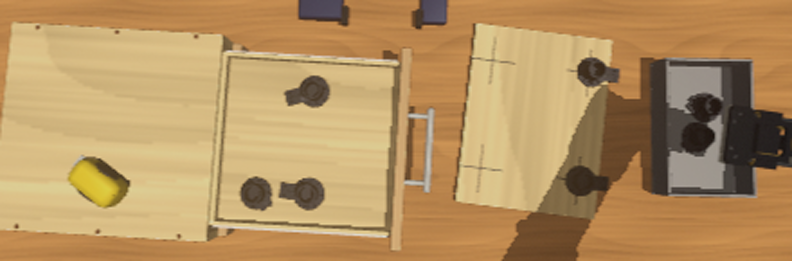

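Call:
carry_out:
  moves:
    - {"tx": -6, "ty": 8, "tz": 30, "yaw": 0, "grip": 43}
    - {"tx": -6, "ty": 8, "tz": 30, "yaw": 0, "grip": 43}
    - {"tx": -6, "ty": 8, "tz": 30, "yaw": 0, "grip": 43}
    - {"tx": -6, "ty": 8, "tz": 30, "yaw": 0, "grip": 43}
    - {"tx": -6, "ty": 8, "tz": 30, "yaw": 0, "grip": 43}
    - {"tx": -6, "ty": 8, "tz": 30, "yaw": 0, "grip": 43}
    - {"tx": -6, "ty": 8, "tz": 30, "yaw": 0, "grip": 43}
    - {"tx": -6, "ty": 8, "tz": 30, "yaw": 0, "grip": 43}

```text
time: 28.98
tcp_pos: [0.4653, -0.1114, 0.3042]
eef_rot: [-1.465, 1.501, -0.028]
ft_force: [-0.1, -0.1, 0.9]
opening: 0.43
```

Call:
carry_out:
  moves:
    - {"tx": -6, "ty": 0, "tz": 1, "yaw": 0, "grip": 43}
    - {"tx": -6, "ty": 0, "tz": 1, "yaw": 0, "grip": 43}
    - {"tx": -6, "ty": 0, "tz": 1, "yaw": 0, "grip": 43}
    - {"tx": -6, "ty": 0, "tz": 1, "yaw": 0, "grip": 43}
    - {"tx": -6, "ty": 0, "tz": 1, "yaw": 0, "grip": 43}

```text
time: 29.4
tcp_pos: [0.4618, -0.1017, 0.3628]
eef_rot: [-1.459, 1.503, -0.024]
ft_force: [0.3, -0.1, -0.3]
opening: 0.431
```

Call:
carry_out:
  moves:
    - {"tx": 4, "ty": 0, "tz": 0, "yaw": 0, "grip": 43}
    - {"tx": 8, "ty": 0, "tz": 0, "yaw": 0, "grip": 43}
    - {"tx": 12, "ty": 0, "tz": 0, "yaw": 0, "grip": 43}

```text
time: 29.65
tcp_pos: [0.469, -0.1024, 0.2404]
eef_rot: [-1.456, 1.504, -0.021]
ft_force: [0.8, -1.6, 0.4]
opening: 0.431
```

Call:
carry_out:
  moves:
    - {"tx": 0, "ty": 0, "tz": 0, "yaw": 0, "grip": 43}
    - {"tx": 0, "ty": 0, "tz": 0, "yaw": 0, "grip": 43}
    - {"tx": 0, "ty": 0, "tz": 0, "yaw": 0, "grip": 43}

```text
time: 29.9
tcp_pos: [0.4694, -0.1025, 0.2413]
eef_rot: [-1.447, 1.505, -0.012]
ft_force: [1.0, 0.6, 0.5]
opening: 0.432
```

```bash
python3 - <<'E'
from h import *
plan([.4299,.2938,.23],83)
E
```

```text
t 29.9 tcp [ 0.4694 -0.1025  0.2413] jaw 82.2 toolx [ 0.066 -0.001 -0.998] q [ 0.65  0.21 -0.63  1.9   0.15  1.01  1.39]
shift cm [ 0.83  9.36 38.72]
yaw rad -0.014 or other 3.128
```

Call:
carry_out:
  moves:
    - {"tx": 0, "ty": 7, "tz": 30, "yaw": 0, "grip": 43}
    - {"tx": 0, "ty": 7, "tz": 30, "yaw": 0, "grip": 43}
    - {"tx": 0, "ty": 7, "tz": 30, "yaw": 0, "grip": 43}
    - {"tx": 0, "ty": 7, "tz": 30, "yaw": 0, "grip": 43}
    - {"tx": 0, "ty": 7, "tz": 30, "yaw": 0, "grip": 43}
    - {"tx": 0, "ty": 7, "tz": 30, "yaw": 0, "grip": 43}
    - {"tx": 0, "ty": 7, "tz": 30, "yaw": 0, "grip": 43}
    - {"tx": 0, "ty": 7, "tz": 30, "yaw": 0, "grip": 43}

```text
time: 30.57
tcp_pos: [0.4407, 0.211, 0.2426]
eef_rot: [-1.383, 1.5, 0.056]
ft_force: [0.3, 0.1, 0.2]
opening: 0.431
```

```bash
python3 - <<'E'
from h import *
plan([.427,.2935,.18],83)
E
```

```text
t 30.57 tcp [0.4407 0.211  0.2426] jaw 82.5 toolx [ 0.071  0.004 -0.997] q [ 0.09  0.26 -0.81  1.88  0.26  1.04  0.62]
shift cm [6.18 2.88 7.91]
yaw rad -0.009 or other 3.133
```

Call:
carry_out:
  moves:
    - {"tx": 2, "ty": 2.9, "tz": 7.9, "yaw": 0, "grip": 43}
    - {"tx": 4, "ty": 2.9, "tz": 7.9, "yaw": 0, "grip": 43}
    - {"tx": 6, "ty": 2.9, "tz": 7.9, "yaw": 0, "grip": 43}
    - {"tx": 6, "ty": 2.9, "tz": 7.9, "yaw": 0, "grip": 43}
    - {"tx": 6, "ty": 2.9, "tz": 7.9, "yaw": 0, "grip": 43}

```text
time: 30.98
tcp_pos: [0.4268, 0.2944, 0.1828]
eef_rot: [-1.381, 1.499, 0.059]
ft_force: [-0.2, -1.5, 0.5]
opening: 0.432
```

```bash
python3 - <<'E'
from h import *
plan([.430,.2935,.101],83)
E
```

```text
t 30.98 tcp [0.4268 0.2944 0.1828] jaw 82.6 toolx [ 0.071  0.004 -0.997] q [-0.13  0.38 -0.78  1.89  0.39  0.96  0.34]
shift cm [ 8.18  0.24 -0.15]
yaw rad -0.007 or other 3.134
```

Call:
carry_out:
  moves:
    - {"tx": 2, "ty": 0.1, "tz": -0.1, "yaw": 0, "grip": 43}
    - {"tx": 4, "ty": 0.2, "tz": -0.1, "yaw": 0, "grip": 43}
    - {"tx": 6, "ty": 0.2, "tz": -0.1, "yaw": 0, "grip": 43}
    - {"tx": 8.2, "ty": 0.2, "tz": -0.1, "yaw": 0, "grip": 43}
    - {"tx": 8.2, "ty": 0.2, "tz": -0.1, "yaw": 0, "grip": 43}
    - {"tx": 8.2, "ty": 0.2, "tz": -0.1, "yaw": 0, "grip": 10}
    - {"tx": 8.2, "ty": 0.2, "tz": -0.1, "yaw": 0, "grip": 10}
    - {"tx": 8.2, "ty": 0.2, "tz": -0.1, "yaw": 0, "grip": 10}

```text
time: 31.65
tcp_pos: [0.4319, 0.2945, 0.1031]
eef_rot: [-1.363, 1.496, 0.077]
ft_force: [1.0, -0.7, 4.6]
opening: 0.326
```

Call:
carry_out:
  moves:
    - {"tx": -2, "ty": 0, "tz": 0, "yaw": 0, "grip": 10}
    - {"tx": -5, "ty": 0, "tz": 0, "yaw": 0, "grip": 10}
    - {"tx": -8, "ty": 0, "tz": 0, "yaw": 0, "grip": 10}
    - {"tx": -11, "ty": 0, "tz": 0, "yaw": 0, "grip": 10}
    - {"tx": -11.5, "ty": 0, "tz": 0, "yaw": 0, "grip": 10}
    - {"tx": -11.5, "ty": 0, "tz": 0, "yaw": 0, "grip": 10}
    - {"tx": -11.5, "ty": 0, "tz": 0, "yaw": 0, "grip": 10}

```text
time: 32.23
tcp_pos: [0.4236, 0.2935, 0.2183]
eef_rot: [-1.363, 1.495, 0.077]
ft_force: [0.7, -0.2, -1.9]
opening: 0.325
```

```bash
python3 - <<'E'
from h import *
plan([.455,-.4235,.21],83)
E
```

```text
t 32.23 tcp [0.4236 0.2935 0.2183] jaw 82.5 toolx [ 0.076  0.006 -0.997] q [-0.1   0.34 -0.81  1.86  0.35  1.02  0.38]
shift cm [  0.65 -12.46 -70.69]
yaw rad -0.009 or other 3.133
```

Call:
carry_out:
  moves:
    - {"tx": 0.2, "ty": -6, "tz": -33, "yaw": 0, "grip": 10}
    - {"tx": 0.2, "ty": -6, "tz": -33, "yaw": 0, "grip": 10}
    - {"tx": 0.2, "ty": -6, "tz": -33, "yaw": 0, "grip": 10}
    - {"tx": 0.2, "ty": -6, "tz": -33, "yaw": 0, "grip": 10}
    - {"tx": 0.2, "ty": -6, "tz": -33, "yaw": 0, "grip": 10}
    - {"tx": 0.2, "ty": -6, "tz": -33, "yaw": 0, "grip": 10}
    - {"tx": 0.2, "ty": -6, "tz": -33, "yaw": 0, "grip": 10}
    - {"tx": 0.2, "ty": -6, "tz": -33, "yaw": 0, "grip": 10}

```text
time: 32.9
tcp_pos: [0.4386, -0.0414, 0.2146]
eef_rot: [-1.362, 1.497, 0.077]
ft_force: [1.1, -0.1, 0.4]
opening: 0.321
```

Call:
carry_out:
  moves:
    - {"tx": 0.2, "ty": -5, "tz": -29, "yaw": 0, "grip": 10}
    - {"tx": 0.2, "ty": -5, "tz": -29, "yaw": 0, "grip": 10}
    - {"tx": 0.2, "ty": -5, "tz": -29, "yaw": 0, "grip": 10}
    - {"tx": 0.2, "ty": -5, "tz": -29, "yaw": 0, "grip": 10}
    - {"tx": 0.2, "ty": -5, "tz": -29, "yaw": 0, "grip": 10}
    - {"tx": 0.2, "ty": -5, "tz": -29, "yaw": 0, "grip": 10}
    - {"tx": 0.2, "ty": -5, "tz": -29, "yaw": 0, "grip": 10}
    - {"tx": 0.2, "ty": -5, "tz": -29, "yaw": 0, "grip": 10}

```text
time: 33.57
tcp_pos: [0.4475, -0.344, 0.2093]
eef_rot: [-1.379, 1.5, 0.051]
ft_force: [-0.2, 0.3, -0.9]
opening: 0.322
```

```bash
python3 - <<'E'
from h import *
plan([.46,-.4235,.14],83)
E
```

```text
t 33.57 tcp [ 0.4475 -0.344   0.2093] jaw 81.9 toolx [ 0.071  0.004 -0.997] q [ 0.98  0.38 -0.52  1.76  0.18  1.    1.83]
shift cm [ 6.97 -1.87 -7.78]
yaw rad -0.018 or other 3.123
```

Call:
carry_out:
  moves:
    - {"tx": 2, "ty": -1.9, "tz": -4, "yaw": 0, "grip": 10}
    - {"tx": 4, "ty": -1.9, "tz": -7.8, "yaw": 0, "grip": 10}
    - {"tx": 7, "ty": -1.9, "tz": -7.8, "yaw": 0, "grip": 10}
    - {"tx": 7, "ty": -1.9, "tz": -7.8, "yaw": 0, "grip": 10}
    - {"tx": 7, "ty": -1.9, "tz": -7.8, "yaw": 0, "grip": 10}

```text
time: 33.98
tcp_pos: [0.4581, -0.4227, 0.136]
eef_rot: [-1.3, 1.504, 0.129]
ft_force: [-1.1, 0.4, 0.3]
opening: 0.322
```

```bash
python3 - <<'E'
from h import *
plan([.463,-.4235,.055],83)
E
```

```text
t 33.98 tcp [ 0.4581 -0.4227  0.136 ] jaw 81.9 toolx [ 0.066  0.009 -0.998] q [ 1.01  0.54 -0.47  1.69  0.24  0.92  1.89]
shift cm [ 8.11  0.02 -0.15]
yaw rad -0.02 or other 3.122
```

Call:
carry_out:
  moves:
    - {"tx": 3, "ty": 0, "tz": -0.1, "yaw": 0, "grip": 10}
    - {"tx": 6, "ty": 0, "tz": -0.1, "yaw": 0, "grip": 10}
    - {"tx": 8, "ty": 0, "tz": -0.1, "yaw": 0, "grip": 10}
    - {"tx": 8, "ty": 0, "tz": -0.1, "yaw": 0, "grip": 10}
    - {"tx": 8, "ty": 0, "tz": -0.1, "yaw": 0, "grip": 10}
    - {"tx": 8, "ty": 0, "tz": -0.1, "yaw": 0, "grip": 43}
    - {"tx": 8, "ty": 0, "tz": -0.1, "yaw": 0, "grip": 43}
    - {"tx": 8, "ty": 0, "tz": -0.1, "yaw": 0, "grip": 43}

```text
time: 34.65
tcp_pos: [0.4642, -0.4236, 0.0582]
eef_rot: [-1.333, 1.502, 0.095]
ft_force: [-0.1, -0.5, 0.6]
opening: 0.424
```

Call:
carry_out:
  moves:
    - {"tx": -3, "ty": 0, "tz": 0, "yaw": 0, "grip": 43}
    - {"tx": -6, "ty": 0, "tz": 0, "yaw": 0, "grip": 43}
    - {"tx": -9, "ty": 0, "tz": 0, "yaw": 0, "grip": 43}
    - {"tx": -12, "ty": 0, "tz": 0, "yaw": 0, "grip": 43}
    - {"tx": -15, "ty": 0, "tz": 0, "yaw": 0, "grip": 43}
    - {"tx": -17, "ty": 0, "tz": 0, "yaw": 0, "grip": 43}
    - {"tx": -17, "ty": 0, "tz": 0, "yaw": 0, "grip": 43}
    - {"tx": -17, "ty": 0, "tz": 0, "yaw": 0, "grip": 43}

```text
time: 35.32
tcp_pos: [0.4532, -0.4253, 0.2302]
eef_rot: [-1.379, 1.5, 0.049]
ft_force: [-0.3, -0.2, -0.1]
opening: 0.43
```

```bash
python3 - <<'E'
from seg import *
p,d=snap('top','t12',(100,155,540,300),1.8)
print('panel');sockets(p,d,.018,(.35,.75,-.32,0.0))
print('drawer');sockets(p,d,.086,(.36,.68,.06,.36))
plan([.59,.2052,.24],15)
E
```

```text
panel
ctr mean [ 0.6256 -0.2501] circ [ 0.6267 -0.251 ] tongue ang -96.0 n 45 ntip 31 px 43 [431.9 193.3]
ctr mean [ 0.4471 -0.2272] circ [ 0.447  -0.2272] tongue ang -96.3 n 55 ntip 38 px 48 [425.4 255.5]
drawer
ctr mean [0.5896 0.2055] circ [0.5895 0.2042] tongue ang 105.6 n 47 ntip 34 px 45 [273.4 204.1]
ctr mean [0.429  0.2123] circ [0.4301 0.2111] tongue ang 81.9 n 52 ntip 36 px 45 [270.4 262.6]
t 35.37 tcp [ 0.4526 -0.4248  0.2286] jaw 81.9 toolx [ 0.069  0.005 -0.998] q [ 1.04  0.45 -0.5   1.59  0.19  1.1   1.94]
shift cm [ 0.14 -4.68 64.32]
yaw rad 1.167 or other -1.975
```

View pics/t12.png

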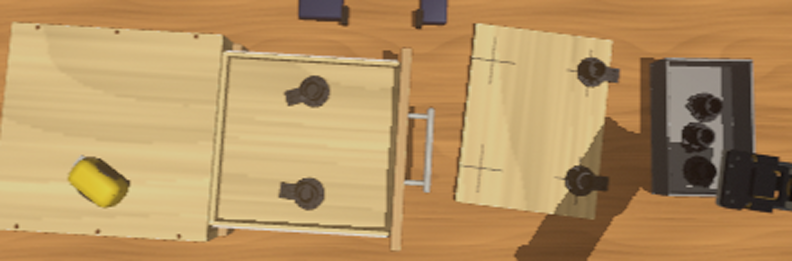

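All three rejects are in the bin, at about (705,108), (697,137) and (698,172) in the crop. Two sound sockets remain in the drawer, at (315,92) and (307,193). Next is the upper one, gripped across its tongue.

Call:
carry_out:
  moves:
    - {"tx": 0, "ty": -2.4, "tz": 32, "yaw": 0.6, "grip": 43}
    - {"tx": 0, "ty": -2.4, "tz": 32, "yaw": 0.6, "grip": 43}
    - {"tx": 0, "ty": -2.4, "tz": 32, "yaw": 0.6, "grip": 43}
    - {"tx": 0, "ty": -2.4, "tz": 32, "yaw": 0.6, "grip": 43}
    - {"tx": 0, "ty": -2.4, "tz": 32, "yaw": 0.6, "grip": 43}
    - {"tx": 0, "ty": -2.4, "tz": 32, "yaw": 0.6, "grip": 43}
    - {"tx": 0, "ty": -2.4, "tz": 32, "yaw": 0.6, "grip": 43}
    - {"tx": 0, "ty": -2.4, "tz": 32, "yaw": 0.6, "grip": 43}

```text
time: 36.03
tcp_pos: [0.5212, -0.1074, 0.2343]
eef_rot: [-0.735, 1.503, 0.096]
ft_force: [0.7, 0.0, 0.6]
opening: 0.43
```

```bash
python3 - <<'E'
from h import *
plan([.585,.2052,.22],15.5)
E
```

```text
t 36.03 tcp [ 0.5212 -0.1074  0.2343] jaw 47.7 toolx [ 0.068  0.007 -0.998] q [ 0.51  0.29 -0.49  1.81  0.15  1.01  0.79]
shift cm [ 2.06 16.44 27.3 ]
yaw rad 0.562 or other -2.58
```

Call:
carry_out:
  moves:
    - {"tx": 0.5, "ty": 16.4, "tz": 27.3, "yaw": 0.56, "grip": 43}
    - {"tx": 0.5, "ty": 16.4, "tz": 27.3, "yaw": 0.56, "grip": 43}
    - {"tx": 0.5, "ty": 16.4, "tz": 27.3, "yaw": 0.56, "grip": 43}
    - {"tx": 0.5, "ty": 16.4, "tz": 27.3, "yaw": 0.56, "grip": 43}
    - {"tx": 0.5, "ty": 16.4, "tz": 27.3, "yaw": 0.56, "grip": 43}
    - {"tx": 0.5, "ty": 16.4, "tz": 27.3, "yaw": 0.56, "grip": 43}
    - {"tx": 0.5, "ty": 16.4, "tz": 27.3, "yaw": 0.56, "grip": 43}
    - {"tx": 0.5, "ty": 16.4, "tz": 27.3, "yaw": 0.56, "grip": 43}

```text
time: 36.7
tcp_pos: [0.5819, 0.1974, 0.2343]
eef_rot: [-0.185, 1.504, 0.085]
ft_force: [0.7, -0.3, 0.2]
opening: 0.431
```

```bash
python3 - <<'E'
from h import *
plan([.5885,.2055,.16],15.5)
E
```

```text
t 36.7 tcp [0.5819 0.1974 0.2343] jaw 15.5 toolx [ 0.066  0.006 -0.998] q [-0.1   0.42 -0.46  1.62  0.23  1.09 -0.35]
shift cm [7.47 0.69 0.37]
yaw rad 0.001 or other -3.141
```

Call:
carry_out:
  moves:
    - {"tx": 2, "ty": 0.7, "tz": 0.3, "yaw": 0, "grip": 43}
    - {"tx": 4, "ty": 0.7, "tz": 0.3, "yaw": 0, "grip": 43}
    - {"tx": 7, "ty": 0.7, "tz": 0.3, "yaw": 0, "grip": 43}
    - {"tx": 7.5, "ty": 0.7, "tz": 0.3, "yaw": 0, "grip": 43}
    - {"tx": 7.5, "ty": 0.7, "tz": 0.3, "yaw": 0, "grip": 43}
    - {"tx": 7.5, "ty": 0.7, "tz": 0.3, "yaw": 0, "grip": 43}

```text
time: 37.2
tcp_pos: [0.5877, 0.2052, 0.1598]
eef_rot: [-0.188, 1.505, 0.083]
ft_force: [0.3, 0.3, 0.2]
opening: 0.431
```

```bash
python3 - <<'E'
from h import *
plan([.5905,.2054,.101],15.5)
snap('side','s13',(180,90,380,240),4)
E
```

```text
t 37.2 tcp [0.5877 0.2052 0.1598] jaw 15.5 toolx [ 0.065  0.005 -0.998] q [-0.13  0.5  -0.44  1.69  0.28  0.95 -0.4 ]
shift cm [ 5.89  0.02 -0.1 ]
yaw rad 0.001 or other -3.141
```

View pics/s13.png

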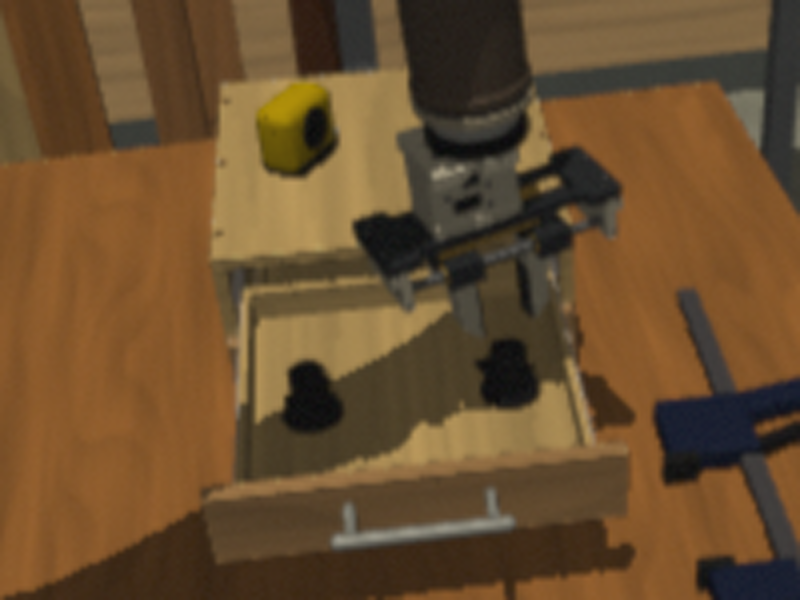

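The fingers straddle the right-hand socket at about (510,365) in the crop. Descending.

Call:
carry_out:
  moves:
    - {"tx": 2, "ty": 0, "tz": -0.1, "yaw": 0, "grip": 43}
    - {"tx": 4, "ty": 0, "tz": -0.1, "yaw": 0, "grip": 43}
    - {"tx": 5.5, "ty": 0, "tz": -0.1, "yaw": 0, "grip": 43}
    - {"tx": 5.8, "ty": 0, "tz": -0.1, "yaw": 0, "grip": 43}
    - {"tx": 5.8, "ty": 0, "tz": -0.1, "yaw": 0, "grip": 10}
    - {"tx": 5.8, "ty": 0, "tz": -0.1, "yaw": 0, "grip": 10}
    - {"tx": 5.8, "ty": 0, "tz": -0.1, "yaw": 0, "grip": 10}
    - {"tx": 5.8, "ty": 0, "tz": -0.1, "yaw": 0, "grip": 10}

```text
time: 37.92
tcp_pos: [0.5921, 0.206, 0.1045]
eef_rot: [-0.169, 1.501, 0.102]
ft_force: [-0.7, -0.9, 4.3]
opening: 0.329
```

Call:
carry_out:
  moves:
    - {"tx": -2, "ty": 0, "tz": 0, "yaw": 0, "grip": 10}
    - {"tx": -4, "ty": 0, "tz": 0, "yaw": 0, "grip": 10}
    - {"tx": -7, "ty": 0, "tz": 0, "yaw": 0, "grip": 10}
    - {"tx": -10, "ty": 0, "tz": 0, "yaw": 0, "grip": 10}
    - {"tx": -10, "ty": 0, "tz": 0, "yaw": 0, "grip": 10}
    - {"tx": -10, "ty": 0, "tz": 0, "yaw": 0, "grip": 10}
    - {"tx": -10, "ty": 0, "tz": 0, "yaw": 0, "grip": 10}

```text
time: 38.5
tcp_pos: [0.5851, 0.2051, 0.2045]
eef_rot: [-0.171, 1.501, 0.099]
ft_force: [0.1, 0.1, -1.7]
opening: 0.33
```

```bash
python3 - <<'E'
from seg import *
p,d=snap('top','t14',(100,155,320,305),3.6)
snap('side','s14',(180,70,380,220),4)
plan([.641,-.086,.19],-7)
E
```

```text
t 38.6 tcp [0.5846 0.2048 0.2032] jaw 15.5 toolx [ 0.068  0.006 -0.998] q [-0.12  0.45 -0.45  1.65  0.26  1.03 -0.38]
shift cm [  1.52 -29.52  -2.43]
yaw rad 0.393 or other -2.749
```

View pics/s14.png

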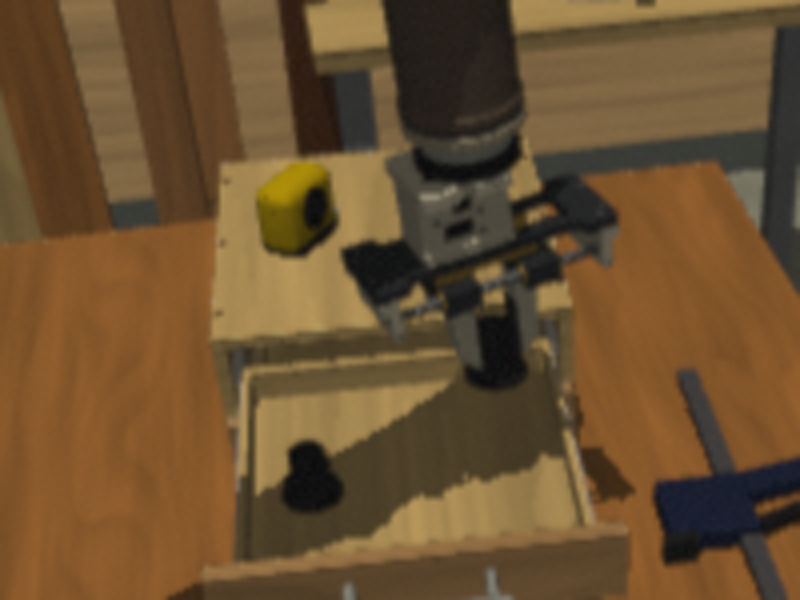

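Call:
carry_out:
  moves:
    - {"tx": 0, "ty": -29.5, "tz": -2.4, "yaw": 0.39, "grip": 10}
    - {"tx": 0, "ty": -29.5, "tz": -2.4, "yaw": 0.39, "grip": 10}
    - {"tx": 0, "ty": -29.5, "tz": -2.4, "yaw": 0.39, "grip": 10}
    - {"tx": 0, "ty": -29.5, "tz": -2.4, "yaw": 0.39, "grip": 10}
    - {"tx": 0, "ty": -29.5, "tz": -2.4, "yaw": 0.39, "grip": 10}
    - {"tx": 0, "ty": -29.5, "tz": -2.4, "yaw": 0.39, "grip": 10}
    - {"tx": 0, "ty": -29.5, "tz": -2.4, "yaw": 0.39, "grip": 10}
    - {"tx": 0, "ty": -29.5, "tz": -2.4, "yaw": 0.39, "grip": 10}

```text
time: 39.27
tcp_pos: [0.6399, -0.0972, 0.2034]
eef_rot: [0.133, 1.505, 0.002]
ft_force: [0.1, -1.8, 0.0]
opening: 0.325
```

```bash
python3 - <<'E'
from h import *
plan([.643,-.0863,.09],-7)
E
```

```text
t 39.27 tcp [ 0.6399 -0.0972  0.2034] jaw -7.5 toolx [ 0.066  0.    -0.998] q [ 0.28  0.47 -0.3   1.59  0.16  1.04 -0.2 ]
shift cm [11.34  1.02 -0.57]
yaw rad -0.009 or other 3.133
```

Call:
carry_out:
  moves:
    - {"tx": 2, "ty": 1, "tz": -0.6, "yaw": 0, "grip": 10}
    - {"tx": 5, "ty": 1, "tz": -0.6, "yaw": 0, "grip": 10}
    - {"tx": 9, "ty": 1, "tz": -0.6, "yaw": 0, "grip": 10}
    - {"tx": 11.3, "ty": 1, "tz": -0.6, "yaw": 0, "grip": 10}
    - {"tx": 11.3, "ty": 1, "tz": -0.6, "yaw": 0, "grip": 10}
    - {"tx": 11.3, "ty": 1, "tz": -0.6, "yaw": 0, "grip": 10}
    - {"tx": 11.3, "ty": 1, "tz": -0.6, "yaw": 0, "grip": 10}

```text
time: 39.85
tcp_pos: [0.6434, -0.0863, 0.0914]
eef_rot: [0.135, 1.504, 0.004]
ft_force: [0.3, -0.7, -0.3]
opening: 0.329
```

```bash
python3 - <<'E'
from seg import *
plan([.6458,-.0863,.037],-7.3)
snap('side','s15',(240,200,420,330),4)
E
```

```text
t 39.85 tcp [ 0.6434 -0.0863  0.0914] jaw -7.5 toolx [ 0.067  0.    -0.998] q [ 0.24  0.59 -0.28  1.7   0.21  0.81 -0.26]
shift cm [ 5.45 -0.02 -0.12]
yaw rad -0.003 or other 3.138
```

View pics/s15.png

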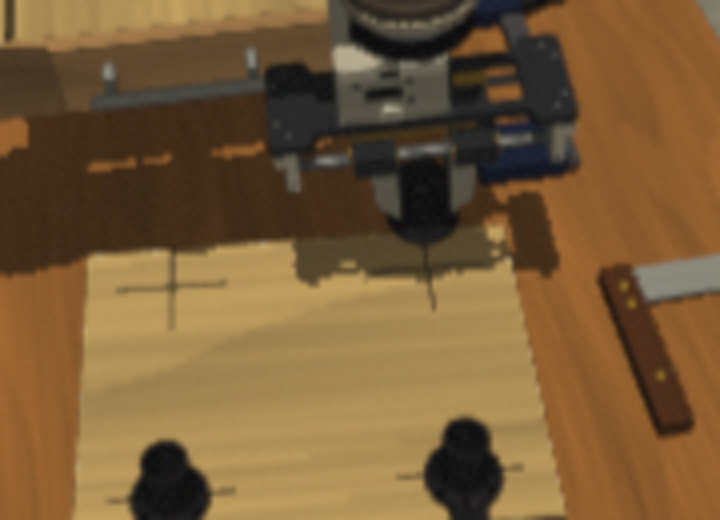

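The socket hangs over the far-right cross, with the body clear of the handle. Lowering.

Call:
carry_out:
  moves:
    - {"tx": 2, "ty": 0, "tz": -0.1, "yaw": 0, "grip": 10}
    - {"tx": 4, "ty": 0, "tz": -0.1, "yaw": 0, "grip": 10}
    - {"tx": 5, "ty": 0, "tz": -0.1, "yaw": 0, "grip": 10}
    - {"tx": 5.5, "ty": 0, "tz": -0.1, "yaw": 0, "grip": 10}
    - {"tx": 5.5, "ty": 0, "tz": -0.1, "yaw": 0, "grip": 10}

```text
time: 40.32
tcp_pos: [0.6469, -0.0861, 0.0374]
eef_rot: [0.132, 1.503, 0.002]
ft_force: [-0.4, -0.7, 0.5]
opening: 0.327
```

Call:
carry_out:
  moves:
    - {"tx": 0.1, "ty": 0, "tz": 0, "yaw": 0, "grip": 10}
    - {"tx": 0.2, "ty": 0, "tz": 0, "yaw": 0, "grip": 10}
    - {"tx": 0.2, "ty": 0, "tz": 0, "yaw": 0, "grip": 10}

```text
time: 40.57
tcp_pos: [0.648, -0.086, 0.0366]
eef_rot: [0.133, 1.5, 0.002]
ft_force: [0.6, -0.2, 2.4]
opening: 0.327
```

Call:
carry_out:
  moves:
    - {"tx": 0, "ty": 0, "tz": -0.2, "yaw": 0, "grip": 10}
    - {"tx": 0, "ty": 0, "tz": -0.2, "yaw": 0, "grip": 10}
    - {"tx": 0, "ty": 0, "tz": -0.2, "yaw": 0, "grip": 43}
    - {"tx": 0, "ty": 0, "tz": -0.2, "yaw": 0, "grip": 43}
    - {"tx": 0, "ty": 0, "tz": -0.2, "yaw": 0, "grip": 43}

```text
time: 40.98
tcp_pos: [0.6459, -0.0858, 0.0365]
eef_rot: [0.132, 1.5, 0.001]
ft_force: [-0.3, 0.2, 0.5]
opening: 0.423
```

Call:
carry_out:
  moves:
    - {"tx": -2, "ty": 0, "tz": 0, "yaw": 0, "grip": 43}
    - {"tx": -5, "ty": 0, "tz": 0, "yaw": 0, "grip": 43}
    - {"tx": -9, "ty": 0, "tz": 0, "yaw": 0, "grip": 43}
    - {"tx": -13, "ty": 0, "tz": 0, "yaw": 0, "grip": 43}
    - {"tx": -17, "ty": 0, "tz": 0, "yaw": 0, "grip": 43}
    - {"tx": -17, "ty": 0, "tz": 0, "yaw": 0, "grip": 43}
    - {"tx": -17, "ty": 0, "tz": 0, "yaw": 0, "grip": 43}

```text
time: 41.57
tcp_pos: [0.6355, -0.0859, 0.2091]
eef_rot: [0.124, 1.495, -0.007]
ft_force: [0.2, -1.0, -0.6]
opening: 0.433
```

```bash
python3 - <<'E'
from seg import *
plan([.427,.2121,.21],-8)
E
```

```text
t 41.57 tcp [ 0.6355 -0.0859  0.2091] jaw -7.5 toolx [ 0.076 -0.001 -0.997] q [ 0.27  0.45 -0.31  1.61  0.16  1.03 -0.22]
shift cm [ -1.68  26.84 -24.49]
yaw rad 0.009 or other -3.133
```

Call:
carry_out:
  moves:
    - {"tx": -1.5, "ty": 26.8, "tz": -24.5, "yaw": 0, "grip": 43}
    - {"tx": -1.5, "ty": 26.8, "tz": -24.5, "yaw": 0, "grip": 43}
    - {"tx": -1.5, "ty": 26.8, "tz": -24.5, "yaw": 0, "grip": 43}
    - {"tx": -1.5, "ty": 26.8, "tz": -24.5, "yaw": 0, "grip": 43}
    - {"tx": -1.5, "ty": 26.8, "tz": -24.5, "yaw": 0, "grip": 43}
    - {"tx": -1.5, "ty": 26.8, "tz": -24.5, "yaw": 0, "grip": 43}
    - {"tx": -1.5, "ty": 26.8, "tz": -24.5, "yaw": 0, "grip": 43}
    - {"tx": -1.5, "ty": 26.8, "tz": -24.5, "yaw": 0, "grip": 43}

```text
time: 42.23
tcp_pos: [0.4414, 0.1885, 0.2066]
eef_rot: [0.109, 1.497, -0.021]
ft_force: [0.3, 0.7, -0.1]
opening: 0.429
```

```bash
python3 - <<'E'
from seg import *
p,d=snap('top','t16',(100,155,460,300),2.2)
print('panel');sockets(p,d,.018,(.35,.75,-.32,0.0))
print('drawer');sockets(p,d,.086,(.36,.68,.06,.36))
plan([.425,.2121,.17],-8)
E
```

```text
panel
ctr mean [ 0.6441 -0.0871] circ [ 0.6437 -0.0868] tongue ang 80.7 n 47 ntip 32 px 43 [375.5 187.5]
ctr mean [ 0.6254 -0.251 ] circ [ 0.6267 -0.251 ] tongue ang -95.8 n 40 ntip 29 px 46 [431.9 193.3]
ctr mean [ 0.4474 -0.2273] circ [ 0.447  -0.2272] tongue ang -96.7 n 42 ntip 27 px 51 [425.4 255.5]
drawer
t 42.28 tcp [0.4364 0.1965 0.2071] jaw -7.0 toolx [ 0.072  0.003 -0.997] q [-0.16  0.22 -0.47  1.97  0.17  0.92 -0.84]
shift cm [ 3.62  1.37 -1.58]
yaw rad 0.018 or other -3.124
```

View pics/t16.png

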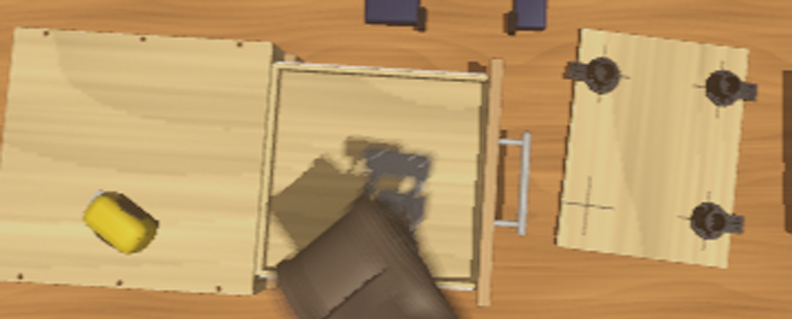

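Call:
carry_out:
  moves:
    - {"tx": 1, "ty": 1.4, "tz": -1.6, "yaw": 0.01, "grip": 43}
    - {"tx": 3, "ty": 1.4, "tz": -1.6, "yaw": 0.01, "grip": 43}
    - {"tx": 3.6, "ty": 1.4, "tz": -1.6, "yaw": 0.01, "grip": 43}
    - {"tx": 3.6, "ty": 1.4, "tz": -1.6, "yaw": 0.01, "grip": 43}
    - {"tx": 3.6, "ty": 1.4, "tz": -1.6, "yaw": 0.01, "grip": 43}

```text
time: 42.7
tcp_pos: [0.425, 0.2113, 0.1696]
eef_rot: [0.155, 1.5, 0.022]
ft_force: [0.1, -1.1, 0.7]
opening: 0.426
```

```bash
python3 - <<'E'
from seg import *
snap('side','s17',(180,90,380,240),4)
plan([.4295,.2121,.102],-8)
E
```

```text
t 42.75 tcp [0.4255 0.2115 0.1702] jaw -7.7 toolx [ 0.072  0.002 -0.997] q [-0.22  0.26 -0.46  2.02  0.21  0.84 -0.94]
shift cm [ 6.83  0.03 -0.09]
yaw rad 0.006 or other -3.136
```

View pics/s17.png

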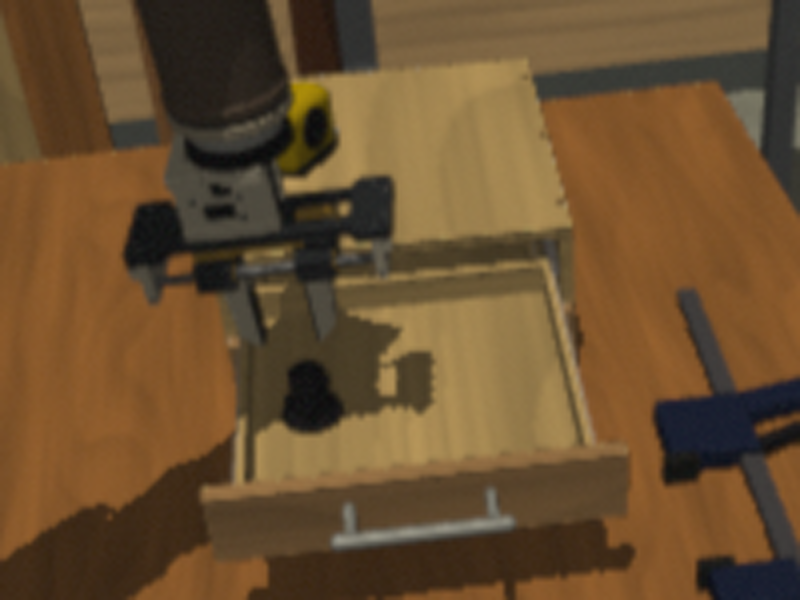

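```bash
python3 - <<'E'
from seg import *
for P in [(.4255,.2115,.17),(.429,.2121,.13),(.429,.2121,.086)]:
    u=w2px('side',P)[0];print(P,u,(u-[180,90])*4)
E
```

```text
(0.4255, 0.2115, 0.17) [252.77433331 172.94141987] [291.09733326 331.76567949]
(0.429, 0.2121, 0.13) [255.69644692 182.93817906] [302.78578767 371.75271623]
(0.429, 0.2121, 0.086) [257.5700687  193.71149171] [310.28027478 414.84596683]
```

Predicted (303,372) and (310,415) match the socket seen at about (312,395), so it has not been moved. Descending.

Call:
carry_out:
  moves:
    - {"tx": 2, "ty": 0, "tz": -0.1, "yaw": 0.01, "grip": 43}
    - {"tx": 4, "ty": 0, "tz": -0.1, "yaw": 0.01, "grip": 43}
    - {"tx": 6, "ty": 0, "tz": -0.1, "yaw": 0.01, "grip": 43}
    - {"tx": 6.8, "ty": 0, "tz": -0.1, "yaw": 0.01, "grip": 43}
    - {"tx": 6.8, "ty": 0, "tz": -0.1, "yaw": 0.01, "grip": 10}
    - {"tx": 6.8, "ty": 0, "tz": -0.1, "yaw": 0.01, "grip": 10}
    - {"tx": 6.8, "ty": 0, "tz": -0.1, "yaw": 0.01, "grip": 10}
    - {"tx": 6.8, "ty": 0, "tz": -0.1, "yaw": 0.01, "grip": 10}

```text
time: 43.42
tcp_pos: [0.4301, 0.2122, 0.1034]
eef_rot: [0.185, 1.497, 0.042]
ft_force: [0.1, 0.1, -0.2]
opening: 0.325
```

Call:
carry_out:
  moves:
    - {"tx": -2, "ty": 0, "tz": 0, "yaw": 0, "grip": 10}
    - {"tx": -4, "ty": 0, "tz": 0, "yaw": 0, "grip": 10}
    - {"tx": -7, "ty": 0, "tz": 0, "yaw": 0, "grip": 10}
    - {"tx": -10, "ty": 0, "tz": 0, "yaw": 0, "grip": 10}
    - {"tx": -10, "ty": 0, "tz": 0, "yaw": 0, "grip": 10}
    - {"tx": -10, "ty": 0, "tz": 0, "yaw": 0, "grip": 10}
    - {"tx": -10, "ty": 0, "tz": 0, "yaw": 0, "grip": 10}

```text
time: 44.0
tcp_pos: [0.4227, 0.2116, 0.2033]
eef_rot: [0.184, 1.496, 0.041]
ft_force: [-0.3, -0.0, -1.1]
opening: 0.327
```

```bash
python3 - <<'E'
from seg import *
plan([.463,-.064,.19],-6)
E
```

```text
t 44.0 tcp [0.4227 0.2116 0.2033] jaw -8.3 toolx [ 0.074  0.003 -0.997] q [-0.2   0.21 -0.48  1.99  0.18  0.91 -0.91]
shift cm [  1.54 -26.72   7.83]
yaw rad -0.04 or other 3.102
```

Call:
carry_out:
  moves:
    - {"tx": 0, "ty": -26.7, "tz": 7.8, "yaw": -0.04, "grip": 10}
    - {"tx": 0, "ty": -26.7, "tz": 7.8, "yaw": -0.04, "grip": 10}
    - {"tx": 0, "ty": -26.7, "tz": 7.8, "yaw": -0.04, "grip": 10}
    - {"tx": 0, "ty": -26.7, "tz": 7.8, "yaw": -0.04, "grip": 10}
    - {"tx": 0, "ty": -26.7, "tz": 7.8, "yaw": -0.04, "grip": 10}
    - {"tx": 0, "ty": -26.7, "tz": 7.8, "yaw": -0.04, "grip": 10}
    - {"tx": 0, "ty": -26.7, "tz": 7.8, "yaw": -0.04, "grip": 10}
    - {"tx": 0, "ty": -26.7, "tz": 7.8, "yaw": -0.04, "grip": 10}

```text
time: 44.67
tcp_pos: [0.461, -0.0706, 0.2041]
eef_rot: [0.118, 1.499, 0.005]
ft_force: [-0.6, -0.2, -0.5]
opening: 0.328
```

```bash
python3 - <<'E'
from seg import *
plan([.464,-.0643,.09],-6)
E
```

```text
t 44.67 tcp [ 0.461  -0.0706  0.2041] jaw -6.5 toolx [ 0.072  0.    -0.997] q [ 0.29  0.18 -0.29  2.01  0.06  0.88 -0.14]
shift cm [11.4   0.57 -0.59]
yaw rad -0.008 or other 3.134
```

Call:
carry_out:
  moves:
    - {"tx": 2, "ty": 0.6, "tz": -0.6, "yaw": 0, "grip": 10}
    - {"tx": 5, "ty": 0.6, "tz": -0.6, "yaw": 0, "grip": 10}
    - {"tx": 9, "ty": 0.6, "tz": -0.6, "yaw": 0, "grip": 10}
    - {"tx": 11.4, "ty": 0.6, "tz": -0.6, "yaw": 0, "grip": 10}
    - {"tx": 11.4, "ty": 0.6, "tz": -0.6, "yaw": 0, "grip": 10}
    - {"tx": 11.4, "ty": 0.6, "tz": -0.6, "yaw": 0, "grip": 10}
    - {"tx": 11.4, "ty": 0.6, "tz": -0.6, "yaw": 0, "grip": 10}

```text
time: 45.25
tcp_pos: [0.4642, -0.0637, 0.0907]
eef_rot: [0.12, 1.499, 0.008]
ft_force: [0.3, 0.2, -0.9]
opening: 0.329
```

```bash
python3 - <<'E'
from seg import *
plan([.4675,-.0643,.0365],-6)
E
```

```text
t 45.25 tcp [ 0.4642 -0.0637  0.0907] jaw -6.4 toolx [ 0.072  0.001 -0.997] q [ 0.24  0.34 -0.27  2.14  0.16  0.6  -0.25]
shift cm [ 5.43 -0.07 -0.06]
yaw rad -0.008 or other 3.134
```

Call:
carry_out:
  moves:
    - {"tx": 2, "ty": -0.1, "tz": -0.1, "yaw": -0.01, "grip": 10}
    - {"tx": 4, "ty": -0.1, "tz": -0.1, "yaw": -0.01, "grip": 10}
    - {"tx": 5, "ty": -0.1, "tz": -0.1, "yaw": -0.01, "grip": 10}
    - {"tx": 5.5, "ty": -0.1, "tz": -0.1, "yaw": -0.01, "grip": 10}
    - {"tx": 5.6, "ty": -0.1, "tz": -0.1, "yaw": -0.01, "grip": 10}
    - {"tx": 5.6, "ty": -0.1, "tz": -0.1, "yaw": -0.01, "grip": 10}

```text
time: 45.75
tcp_pos: [0.4677, -0.0645, 0.0355]
eef_rot: [0.108, 1.498, 0.006]
ft_force: [0.6, -0.3, 0.6]
opening: 0.326
```

Call:
carry_out:
  moves:
    - {"tx": 0.1, "ty": 0, "tz": 0, "yaw": 0, "grip": 10}
    - {"tx": 0.1, "ty": 0, "tz": 0, "yaw": 0, "grip": 10}
    - {"tx": 0.1, "ty": 0, "tz": 0, "yaw": 0, "grip": 43}
    - {"tx": 0.1, "ty": 0, "tz": 0, "yaw": 0, "grip": 43}
    - {"tx": 0.1, "ty": 0, "tz": 0, "yaw": 0, "grip": 43}

```text
time: 46.17
tcp_pos: [0.4679, -0.0645, 0.0348]
eef_rot: [0.107, 1.497, 0.005]
ft_force: [-0.8, -0.6, 0.0]
opening: 0.426
```

Call:
carry_out:
  moves:
    - {"tx": -2, "ty": 0, "tz": 0, "yaw": 0, "grip": 43}
    - {"tx": -5, "ty": 0, "tz": 0, "yaw": 0, "grip": 43}
    - {"tx": -9, "ty": 0, "tz": 0, "yaw": 0, "grip": 43}
    - {"tx": -13, "ty": 0, "tz": 0, "yaw": 0, "grip": 43}
    - {"tx": -17, "ty": 0, "tz": 0, "yaw": 0, "grip": 43}
    - {"tx": -17, "ty": 0, "tz": 0, "yaw": 0, "grip": 43}
    - {"tx": -17, "ty": 0, "tz": 0, "yaw": 0, "grip": 43}

```text
time: 46.75
tcp_pos: [0.4568, -0.0648, 0.2068]
eef_rot: [0.094, 1.492, -0.008]
ft_force: [-0.7, -0.6, -0.4]
opening: 0.435
```

```bash
python3 - <<'E'
from seg import *
plan([.495,-.06,.25],87)
plan([.48,.2,.25],87)
E
```

```text
t 46.75 tcp [ 0.4568 -0.0648  0.2068] jaw -5.9 toolx [ 0.079 -0.001 -0.997] q [ 0.31  0.17 -0.32  2.02  0.07  0.88 -0.15]
shift cm [-4.    0.9   4.08]
yaw rad -1.621 or other 1.52
t 46.75 tcp [ 0.4568 -0.0648  0.2068] jaw -5.9 toolx [ 0.079 -0.001 -0.997] q [ 0.31  0.17 -0.32  2.02  0.07  0.88 -0.15]
shift cm [-4.14 26.61 -0.07]
yaw rad -1.621 or other 1.52
```

Call:
carry_out:
  moves:
    - {"tx": -4, "ty": 26.6, "tz": 0, "yaw": 0, "grip": 0}
    - {"tx": -4, "ty": 26.6, "tz": 0, "yaw": 0, "grip": 0}
    - {"tx": -4, "ty": 26.6, "tz": 0, "yaw": 0, "grip": 0}
    - {"tx": -4, "ty": 26.6, "tz": 0, "yaw": 0, "grip": 0}
    - {"tx": -4, "ty": 26.6, "tz": 0, "yaw": 0, "grip": 0}
    - {"tx": -4, "ty": 26.6, "tz": 0, "yaw": 0, "grip": 0}
    - {"tx": -4, "ty": 26.6, "tz": 0, "yaw": 0, "grip": 0}
    - {"tx": -4, "ty": 26.6, "tz": 0, "yaw": 0, "grip": 0}

```text
time: 47.42
tcp_pos: [0.4798, 0.2057, 0.2481]
eef_rot: [0.129, 1.493, 0.034]
ft_force: [-0.1, -0.2, 0.3]
opening: 0.002
```

```bash
python3 - <<'E'
from seg import *
p,d=snap('top','t18',(340,155,480,285),4.5)
sockets(p,d,.018,(.35,.75,-.32,0.0))
snap('side','s18',(230,220,410,350),4)
plan([.4945,-.02,.2],-3)
E
```

```text
ctr mean [ 0.6441 -0.0863] circ [ 0.644 -0.086] tongue ang 79.4 n 45 ntip 33 px 43 [375.2 187.4]
ctr mean [ 0.6255 -0.2506] circ [ 0.6263 -0.2508] tongue ang -96.4 n 43 ntip 29 px 42 [431.8 193.4]
ctr mean [ 0.4669 -0.0644] circ [ 0.4671 -0.064 ] tongue ang 81.8 n 49 ntip 36 px 38 [368.5 248.5]
ctr mean [ 0.4474 -0.2271] circ [ 0.447  -0.2272] tongue ang -96.7 n 42 ntip 28 px 47 [425.4 255.5]
t 47.52 tcp [0.48   0.2002 0.2472] jaw -5.8 toolx [ 0.076 -0.001 -0.997] q [-0.14  0.25 -0.47  1.82  0.18  1.04 -0.78]
shift cm [  4.84 -21.79   3.28]
yaw rad -0.048 or other 3.094
```

View pics/t18.png

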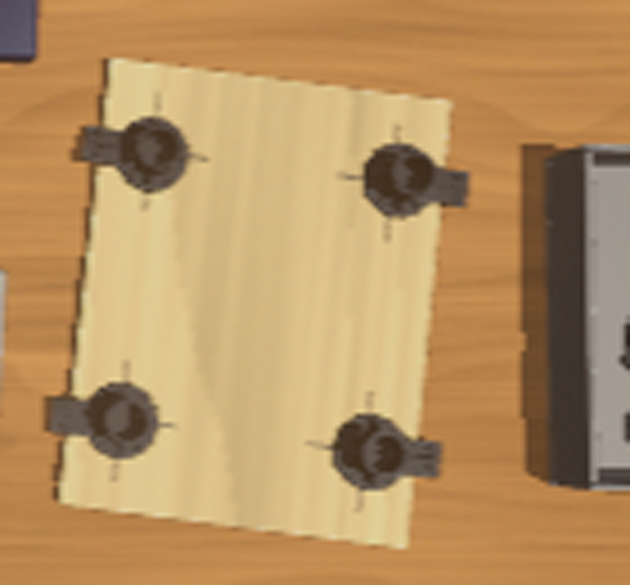

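View pics/s18.png

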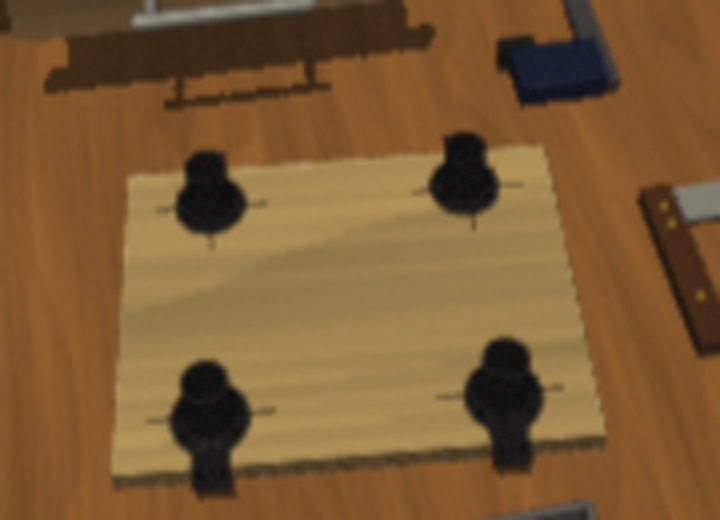

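All four sockets stand on their crosses, tongues outward, in both views. Top-crop flange centres are about (152,155), (399,180), (121,420) and (370,452). Now I'll push the drawer home with closed fingers against the handle.

Call:
carry_out:
  moves:
    - {"tx": 0, "ty": -21.8, "tz": 3.3, "yaw": -0.05, "grip": 0}
    - {"tx": 0, "ty": -21.8, "tz": 3.3, "yaw": -0.05, "grip": 0}
    - {"tx": 0, "ty": -21.8, "tz": 3.3, "yaw": -0.05, "grip": 0}
    - {"tx": 0, "ty": -21.8, "tz": 3.3, "yaw": -0.05, "grip": 0}
    - {"tx": 0, "ty": -21.8, "tz": 3.3, "yaw": -0.05, "grip": 0}
    - {"tx": 0, "ty": -21.8, "tz": 3.3, "yaw": -0.05, "grip": 0}
    - {"tx": 0, "ty": -21.8, "tz": 3.3, "yaw": -0.05, "grip": 0}
    - {"tx": 0, "ty": -21.8, "tz": 3.3, "yaw": -0.05, "grip": 0}

```text
time: 48.18
tcp_pos: [0.49, -0.022, 0.2475]
eef_rot: [0.029, 1.496, -0.026]
ft_force: [0.7, 0.6, 0.3]
opening: 0.0
```

```bash
python3 - <<'E'
from seg import *
p,d=snap('top','t19',(100,155,540,300),1.8)
plan([.4945,-.02,.1],-3)
E
```

```text
t 48.23 tcp [ 0.4902 -0.0204  0.2477] jaw -3.0 toolx [ 0.075 -0.001 -0.997] q [ 0.24  0.18 -0.36  1.9   0.09  1.   -0.21]
shift cm [14.76  0.02 -0.69]
yaw rad 0.001 or other -3.141
```

View pics/t19.png

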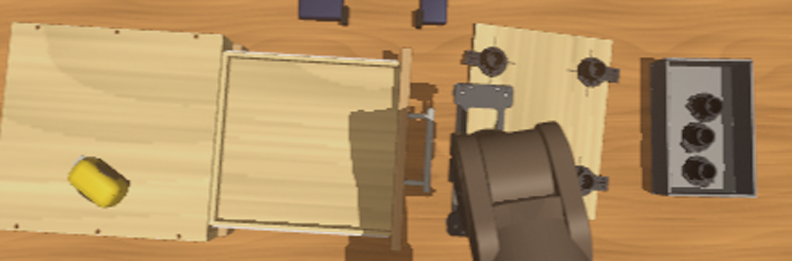

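The drawer is empty and the bin holds three rejects at x≈700 in the crop. Descending in front of the handle.

Call:
carry_out:
  moves:
    - {"tx": 3, "ty": 0, "tz": -0.7, "yaw": 0, "grip": 0}
    - {"tx": 6, "ty": 0, "tz": -0.7, "yaw": 0, "grip": 0}
    - {"tx": 9, "ty": 0, "tz": -0.7, "yaw": 0, "grip": 0}
    - {"tx": 12, "ty": 0, "tz": -0.7, "yaw": 0, "grip": 0}
    - {"tx": 14.8, "ty": 0, "tz": -0.7, "yaw": 0, "grip": 0}
    - {"tx": 14.8, "ty": 0, "tz": -0.7, "yaw": 0, "grip": 0}
    - {"tx": 14.8, "ty": 0, "tz": -0.7, "yaw": 0, "grip": 0}

```text
time: 48.82
tcp_pos: [0.4931, -0.0189, 0.0988]
eef_rot: [0.042, 1.499, -0.007]
ft_force: [0.6, 0.7, 0.3]
opening: 0.001
```

```bash
python3 - <<'E'
from seg import *
plan([.507,.2,.1],-3)
print(r.read_state()['ft_force'])
E
```

```text
t 48.82 tcp [ 0.4931 -0.0189  0.0988] jaw -2.8 toolx [ 0.072 -0.001 -0.997] q [ 0.18  0.37 -0.33  2.08  0.21  0.65 -0.33]
shift cm [-0.03 21.93  0.31]
yaw rad 0.003 or other -3.139
[0.56884667 0.71081893 0.25677875]
```

Call:
carry_out:
  moves:
    - {"tx": 0, "ty": 1.5, "tz": 0, "yaw": 0, "grip": 0}
    - {"tx": 0, "ty": 2.5, "tz": 0, "yaw": 0, "grip": 0}
    - {"tx": 0, "ty": 3.5, "tz": 0, "yaw": 0, "grip": 0}
    - {"tx": 0, "ty": 5, "tz": 0.1, "yaw": 0, "grip": 0}
    - {"tx": 0, "ty": 7, "tz": 0.1, "yaw": 0, "grip": 0}
    - {"tx": 0, "ty": 9, "tz": 0.1, "yaw": 0, "grip": 0}
    - {"tx": 0, "ty": 11, "tz": 0.1, "yaw": 0, "grip": 0}
    - {"tx": 0, "ty": 13, "tz": 0.2, "yaw": 0, "grip": 0}

```text
time: 49.48
tcp_pos: [0.5016, 0.1117, 0.1005]
eef_rot: [0.033, 1.498, -0.017]
ft_force: [-2.3, -2.3, 1.3]
opening: 0.005
```

```bash
python3 - <<'E'
from seg import *
snap('side','s20',(180,70,380,240),3.5)
plan([.510,.26,.1],-3)
print(r.read_state()['ft_force'])
E
```

```text
t 49.53 tcp [0.5021 0.1169 0.101 ] jaw -2.6 toolx [ 0.074  0.003 -0.997] q [-0.09  0.4  -0.33  2.03  0.24  0.68 -0.62]
shift cm [ 0.19 14.33  0.14]
yaw rad 0.007 or other -3.135
[ 1.09956109  3.10546755 -0.17972595]
```

View pics/s20.png

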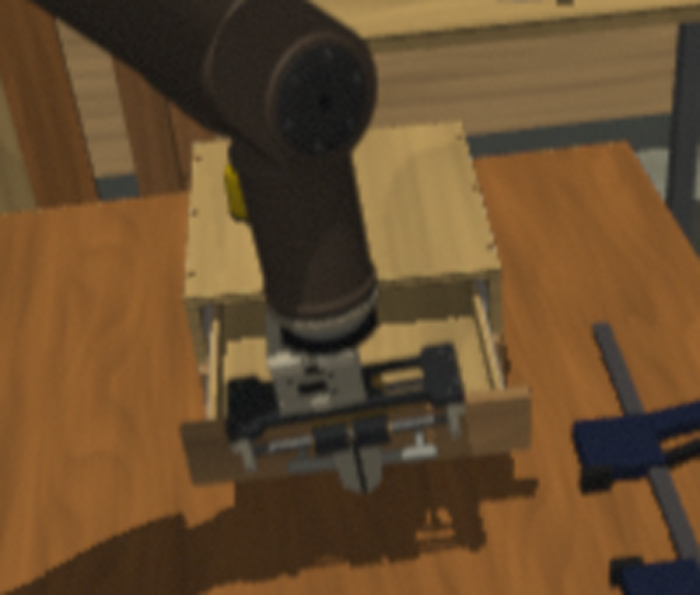

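The drawer is about half way in, with the fingers at (362,470) pushing on the handle. Continuing.

Call:
carry_out:
  moves:
    - {"tx": 0.1, "ty": 2, "tz": 0, "yaw": 0, "grip": 0}
    - {"tx": 0.1, "ty": 4, "tz": 0, "yaw": 0, "grip": 0}
    - {"tx": 0.1, "ty": 6, "tz": 0.1, "yaw": 0, "grip": 0}
    - {"tx": 0.1, "ty": 8, "tz": 0.1, "yaw": 0, "grip": 0}
    - {"tx": 0.1, "ty": 10, "tz": 0.1, "yaw": 0, "grip": 0}
    - {"tx": 0.1, "ty": 12, "tz": 0.1, "yaw": 0, "grip": 0}
    - {"tx": 0.1, "ty": 14, "tz": 0.1, "yaw": 0, "grip": 0}
    - {"tx": 0.1, "ty": 14.5, "tz": 0.1, "yaw": 0, "grip": 0}

```text
time: 50.2
tcp_pos: [0.5096, 0.2657, 0.1022]
eef_rot: [0.116, 1.495, 0.074]
ft_force: [-0.1, 0.3, 0.0]
opening: 0.007
```

Call:
carry_out:
  moves:
    - {"tx": 0, "ty": 0.6, "tz": 0, "yaw": 0, "grip": 0}
    - {"tx": 0, "ty": 1.2, "tz": 0, "yaw": 0, "grip": 0}
    - {"tx": 0, "ty": 1.5, "tz": 0, "yaw": 0, "grip": 0}
    - {"tx": 0, "ty": 1.5, "tz": 0, "yaw": 0, "grip": 0}

```text
time: 50.53
tcp_pos: [0.5104, 0.281, 0.1027]
eef_rot: [0.123, 1.494, 0.081]
ft_force: [0.5, 0.9, 0.1]
opening: 0.003
```

Call:
carry_out:
  moves:
    - {"tx": 0, "ty": 0.4, "tz": 0, "yaw": 0, "grip": 0}
    - {"tx": 0, "ty": 0.6, "tz": 0, "yaw": 0, "grip": 0}
    - {"tx": 0, "ty": 0.6, "tz": 0, "yaw": 0, "grip": 0}

```text
time: 50.78
tcp_pos: [0.5107, 0.2851, 0.1026]
eef_rot: [0.09, 1.495, 0.046]
ft_force: [-0.4, -6.2, 3.1]
opening: 0.005
```

```bash
python3 - <<'E'
from seg import *
snap('side','s21',(220,90,360,220),5)
plan([.510,.26,.1],-3)
print(r.read_state()['ft_force'])
E
```

```text
t 50.83 tcp [0.5107 0.2851 0.1026] jaw -2.5 toolx [ 0.075  0.004 -0.997] q [-0.39  0.49 -0.32  1.86  0.28  0.77 -0.91]
shift cm [ 0.24 -2.51  0.02]
yaw rad 0.009 or other -3.133
[-0.95135633 -5.17397465  3.17751074]
```

View pics/s21.png

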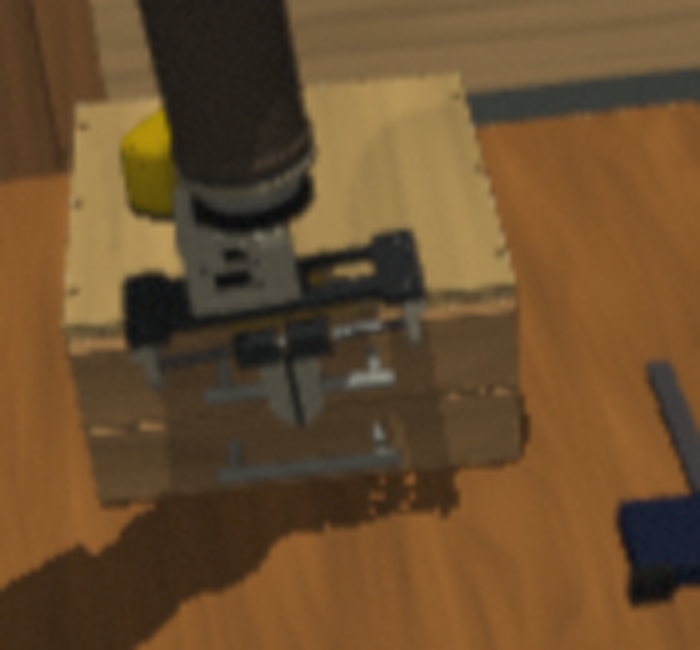

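Call:
carry_out:
  moves:
    - {"tx": 0, "ty": 0.4, "tz": 0, "yaw": 0, "grip": 0}
    - {"tx": 0, "ty": 0.8, "tz": 0, "yaw": 0, "grip": 0}
    - {"tx": 0, "ty": 0.8, "tz": 0, "yaw": 0, "grip": 0}

```text
time: 51.08
tcp_pos: [0.5108, 0.2852, 0.102]
eef_rot: [-0.061, 1.498, -0.109]
ft_force: [-5.2, -21.9, 15.9]
opening: 0.006
```

Firmly at the stop: 22 N with no movement. Backing off, rising and moving clear to check.

Call:
carry_out:
  moves:
    - {"tx": 0, "ty": -1.5, "tz": 0, "yaw": 0, "grip": 0}
    - {"tx": 0, "ty": -4, "tz": 0, "yaw": 0, "grip": 0}
    - {"tx": 0, "ty": -7, "tz": 0, "yaw": 0, "grip": 0}
    - {"tx": -4, "ty": -8, "tz": -2, "yaw": 0, "grip": 0}
    - {"tx": -8, "ty": -8, "tz": -5, "yaw": 0, "grip": 0}
    - {"tx": -12, "ty": -8, "tz": -8, "yaw": 0, "grip": 0}
    - {"tx": -15, "ty": -8, "tz": -8, "yaw": 0, "grip": 0}
    - {"tx": -15, "ty": -8, "tz": -8, "yaw": 0, "grip": 0}

```text
time: 51.75
tcp_pos: [0.4158, 0.2126, 0.2522]
eef_rot: [-0.0, 1.492, -0.047]
ft_force: [1.2, 0.6, -0.1]
opening: 0.005
```

```bash
python3 - <<'E'
from seg import *
p,d=snap('top','t22',(80,155,540,300),1.7)
sockets(p,d,.018,(.35,.75,-.32,0.0))
snap('side','s22')
plan([.36,.14,.25])
E
```

```text
ctr mean [ 0.6439 -0.0864] circ [ 0.644 -0.086] tongue ang 79.1 n 44 ntip 31 px 42 [375.2 187.4]
ctr mean [ 0.6256 -0.2502] circ [ 0.626  -0.2501] tongue ang -96.6 n 43 ntip 29 px 47 [431.6 193.5]
ctr mean [ 0.4672 -0.064 ] circ [ 0.4681 -0.0638] tongue ang 82.6 n 49 ntip 36 px 41 [368.4 248.1]
ctr mean [ 0.4475 -0.2269] circ [ 0.4478 -0.227 ] tongue ang -96.7 n 40 ntip 26 px 52 [425.3 255.2]
t 51.85 tcp [0.4171 0.2113 0.2487] jaw -2.8 toolx [ 0.077 -0.006 -0.997] q [-0.26  0.15 -0.4   1.93  0.13  1.02 -0.77]
shift cm [-0.53 -7.39 -5.34]
```

View pics/t22.png

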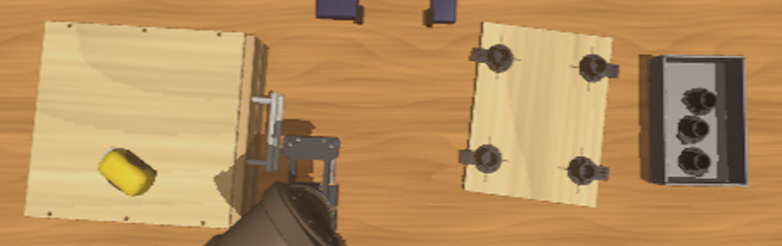

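View pics/s22.png

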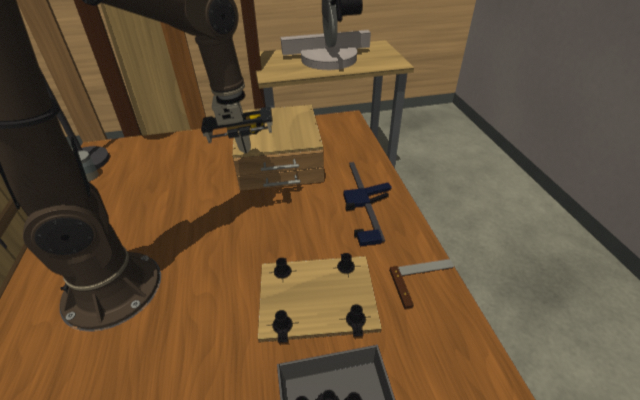

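The drawer is home, the bystanders are unmoved, and nothing is left over. The socket on the high-x, +y cross reads about 4° off in yaw. There is plenty of time, so I'll turn it true, gripping along its tongue now that the drawer is out of the way.

```bash
python3 - <<'E'
from seg import *
plan([.54,.0,.22],40)
E
```

```text
t 51.85 tcp [0.4171 0.2113 0.2487] jaw -2.8 toolx [ 0.077 -0.006 -0.997] q [-0.26  0.15 -0.4   1.93  0.13  1.02 -0.77]
shift cm [  3.93 -20.5   13.03]
yaw rad -0.746 or other 2.395
```

Call:
carry_out:
  moves:
    - {"tx": 3, "ty": -20.5, "tz": 13, "yaw": -0.75, "grip": 43}
    - {"tx": 3, "ty": -20.5, "tz": 13, "yaw": -0.75, "grip": 43}
    - {"tx": 3, "ty": -20.5, "tz": 13, "yaw": -0.75, "grip": 43}
    - {"tx": 3, "ty": -20.5, "tz": 13, "yaw": -0.75, "grip": 43}
    - {"tx": 3, "ty": -20.5, "tz": 13, "yaw": -0.75, "grip": 43}
    - {"tx": 3, "ty": -20.5, "tz": 13, "yaw": -0.75, "grip": 43}
    - {"tx": 3, "ty": -20.5, "tz": 13, "yaw": -0.75, "grip": 43}
    - {"tx": 3, "ty": -20.5, "tz": 13, "yaw": -0.75, "grip": 43}

```text
time: 52.52
tcp_pos: [0.5407, -0.0076, 0.2264]
eef_rot: [-0.817, 1.496, -0.116]
ft_force: [1.2, -0.7, 0.1]
opening: 0.43
```

```bash
python3 - <<'E'
from seg import *
plan([.632,-.085,.2],79.5)
E
```

```text
t 52.52 tcp [ 0.5407 -0.0076  0.2264] jaw 40.2 toolx [ 0.075 -0.009 -0.997] q [ 0.17  0.28 -0.33  1.82  0.13  0.98  0.49]
shift cm [  3.38 -11.64   1.84]
yaw rad -0.686 or other 2.456
```

Call:
carry_out:
  moves:
    - {"tx": 2, "ty": -11.6, "tz": 1.8, "yaw": -0.69, "grip": 43}
    - {"tx": 2, "ty": -11.6, "tz": 1.8, "yaw": -0.69, "grip": 43}
    - {"tx": 2, "ty": -11.6, "tz": 1.8, "yaw": -0.69, "grip": 43}
    - {"tx": 2, "ty": -11.6, "tz": 1.8, "yaw": -0.69, "grip": 43}
    - {"tx": 2, "ty": -11.6, "tz": 1.8, "yaw": -0.69, "grip": 43}
    - {"tx": 2, "ty": -11.6, "tz": 1.8, "yaw": -0.69, "grip": 43}
    - {"tx": 2, "ty": -11.6, "tz": 1.8, "yaw": -0.69, "grip": 43}
    - {"tx": 2, "ty": -11.6, "tz": 1.8, "yaw": -0.69, "grip": 43}

```text
time: 53.18
tcp_pos: [0.63, -0.085, 0.212]
eef_rot: [-1.499, 1.498, -0.112]
ft_force: [-0.5, 0.6, 0.0]
opening: 0.43
```

```bash
python3 - <<'E'
from seg import *
plan([.641,-.0855,.09],79.5)
E
```

```text
t 53.18 tcp [ 0.63  -0.085  0.212] jaw 79.5 toolx [ 0.072 -0.008 -0.997] q [ 0.34  0.46 -0.43  1.61  0.23  1.05  1.24]
shift cm [12.25 -0.2   0.09]
yaw rad -0.0 or other 3.141
```

Call:
carry_out:
  moves:
    - {"tx": 3, "ty": -0.1, "tz": 0.1, "yaw": 0, "grip": 43}
    - {"tx": 6, "ty": -0.2, "tz": 0.1, "yaw": 0, "grip": 43}
    - {"tx": 9, "ty": -0.2, "tz": 0.1, "yaw": 0, "grip": 43}
    - {"tx": 12.2, "ty": -0.2, "tz": 0.1, "yaw": 0, "grip": 43}
    - {"tx": 12.2, "ty": -0.2, "tz": 0.1, "yaw": 0, "grip": 43}
    - {"tx": 12.2, "ty": -0.2, "tz": 0.1, "yaw": 0, "grip": 43}

```text
time: 53.68
tcp_pos: [0.6396, -0.0853, 0.089]
eef_rot: [-1.501, 1.502, -0.115]
ft_force: [-0.8, 0.1, 0.7]
opening: 0.429
```

```bash
python3 - <<'E'
from seg import *
plan([.6448,-.0862,.034],79.5)
snap('side','s23',(280,200,400,300),6)
E
```

```text
t 53.68 tcp [ 0.6396 -0.0853  0.089 ] jaw 79.4 toolx [ 0.068 -0.008 -0.998] q [ 0.31  0.6  -0.38  1.71  0.3   0.82  1.17]
shift cm [ 5.52 -0.15 -0.02]
yaw rad -0.002 or other 3.14
```

View pics/s23.png

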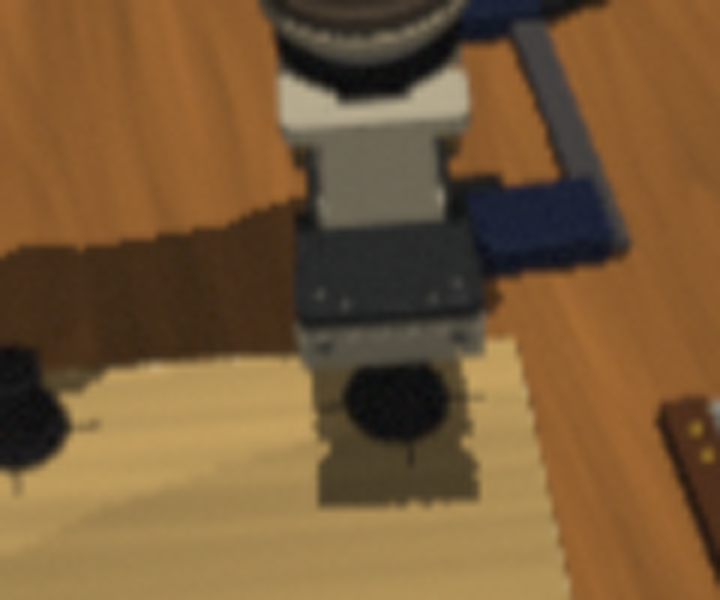

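The gripper sits above the target socket, at about (395,400) in the crop. Descending, gripping and turning.

Call:
carry_out:
  moves:
    - {"tx": 2, "ty": -0.1, "tz": 0, "yaw": 0, "grip": 43}
    - {"tx": 4, "ty": -0.2, "tz": 0, "yaw": 0, "grip": 43}
    - {"tx": 5.4, "ty": -0.2, "tz": 0, "yaw": 0, "grip": 43}
    - {"tx": 5.4, "ty": -0.2, "tz": 0, "yaw": 0, "grip": 43}
    - {"tx": 5.4, "ty": -0.2, "tz": 0, "yaw": 0, "grip": 10}
    - {"tx": 5.4, "ty": -0.2, "tz": 0, "yaw": 0, "grip": 10}
    - {"tx": 5.4, "ty": -0.2, "tz": 0, "yaw": 0, "grip": 10}
    - {"tx": 5.4, "ty": -0.2, "tz": 0, "yaw": 0, "grip": 10}
  grip_force: 10

```text
time: 54.4
tcp_pos: [0.6479, -0.0859, 0.0389]
eef_rot: [-1.495, 1.496, -0.109]
ft_force: [0.0, 0.5, 4.9]
opening: 0.321
```

```bash
python3 - <<'E'
from seg import *
s,p,M=pose();print(s['opening'],s['ft_force'])
plan(p+[.0015,-.001,.001],83.2)
E
```

```text
0.3205039082806555 [2.72204353e-03 5.48649491e-01 4.88883227e+00]
t 54.4 tcp [ 0.6479 -0.0859  0.0389] jaw 79.4 toolx [ 0.074 -0.008 -0.997] q [ 0.28  0.67 -0.36  1.73  0.34  0.73  1.14]
shift cm [-0.09 -0.17 -0.07]
yaw rad -0.066 or other 3.076
```

Call:
carry_out:
  moves:
    - {"tx": -0.1, "ty": -0.1, "tz": -0.1, "yaw": -0.07, "grip": 10}
    - {"tx": -0.1, "ty": -0.1, "tz": -0.1, "yaw": -0.07, "grip": 10}
    - {"tx": -0.1, "ty": -0.1, "tz": -0.1, "yaw": -0.07, "grip": 10}
    - {"tx": 0.0, "ty": -0.1, "tz": -0.1, "yaw": -0.07, "grip": 10}
    - {"tx": 0.0, "ty": -0.1, "tz": -0.1, "yaw": -0.07, "grip": 43}
    - {"tx": 0.0, "ty": -0.1, "tz": -0.1, "yaw": -0.07, "grip": 43}
    - {"tx": 0.0, "ty": -0.1, "tz": -0.1, "yaw": -0.07, "grip": 43}
    - {"tx": 0.0, "ty": -0.1, "tz": -0.1, "yaw": -0.07, "grip": 43}

```text
time: 55.07
tcp_pos: [0.6487, -0.0869, 0.0389]
eef_rot: [-1.564, 1.496, -0.109]
ft_force: [-0.7, 1.0, -0.5]
opening: 0.433
```

Call:
carry_out:
  moves:
    - {"tx": -2, "ty": 0, "tz": 0, "yaw": 0, "grip": 43}
    - {"tx": -5, "ty": 0, "tz": 0, "yaw": 0, "grip": 43}
    - {"tx": -9, "ty": 0, "tz": 0, "yaw": 0, "grip": 43}
    - {"tx": -13, "ty": 0, "tz": 0, "yaw": 0, "grip": 43}
    - {"tx": -17, "ty": 0, "tz": 0, "yaw": 0, "grip": 43}
    - {"tx": -17, "ty": 6, "tz": 2, "yaw": 0, "grip": 43}
    - {"tx": -17, "ty": 14, "tz": 8, "yaw": 0, "grip": 43}
    - {"tx": -17, "ty": 18, "tz": 12, "yaw": 0, "grip": 43}

```text
time: 55.73
tcp_pos: [0.5362, -0.0121, 0.2012]
eef_rot: [-1.569, 1.494, -0.116]
ft_force: [0.3, 2.2, 0.1]
opening: 0.432
```

Call:
carry_out:
  moves:
    - {"tx": 0, "ty": 8, "tz": 15, "yaw": 0, "grip": 43}
    - {"tx": 0, "ty": 8, "tz": 15, "yaw": 0, "grip": 43}
    - {"tx": 0, "ty": 8, "tz": 15, "yaw": 0, "grip": 43}
    - {"tx": 0, "ty": 8, "tz": 15, "yaw": 0, "grip": 43}
    - {"tx": 0, "ty": 8, "tz": 15, "yaw": 0, "grip": 43}
    - {"tx": 0, "ty": 8, "tz": 15, "yaw": 0, "grip": 43}
    - {"tx": 0, "ty": 8, "tz": 15, "yaw": 0, "grip": 43}

```text
time: 56.32
tcp_pos: [0.4747, 0.146, 0.195]
eef_rot: [-1.576, 1.494, -0.123]
ft_force: [-0.1, -0.1, 0.0]
opening: 0.433
```

```bash
python3 - <<'E'
from seg import *
p,d=snap('top','t24',(80,155,540,300),1.7)
b=cv2.imread('pics/t24_full.png');cv2.imwrite('pics/t24z.png',cv2.resize(b[155:285,340:480],None,fx=4.5,fy=4.5,interpolation=2))
sockets(p,d,.018,(.35,.75,-.32,0.0))
snap('side','s24')
plan([.45,.2,.25])
E
```

```text
ctr mean [ 0.6441 -0.0892] circ [ 0.6448 -0.0892] tongue ang 82.0 n 43 ntip 32 px 42 [376.3 187.1]
ctr mean [ 0.6257 -0.2504] circ [ 0.6267 -0.251 ] tongue ang -96.6 n 44 ntip 30 px 45 [431.9 193.3]
ctr mean [ 0.4672 -0.0644] circ [ 0.4671 -0.0634] tongue ang 82.3 n 49 ntip 35 px 40 [368.3 248.5]
ctr mean [ 0.4468 -0.2272] circ [ 0.447  -0.2272] tongue ang -95.4 n 41 ntip 26 px 49 [425.4 255.5]
t 56.42 tcp [0.4753 0.1447 0.1949] jaw 83.1 toolx [ 0.076 -0.01  -0.997] q [ 0.03  0.28 -0.56  1.94  0.24  0.91  0.8 ]
shift cm [-5.74  2.75  5.19]
```

View pics/t24z.png

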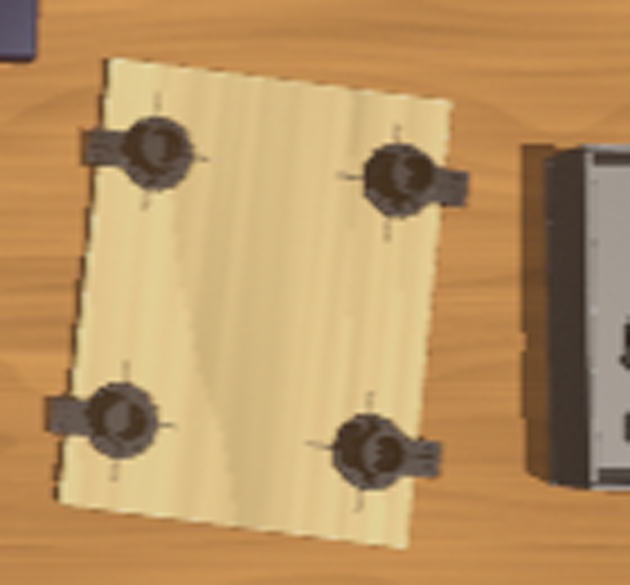

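View pics/t24_full.png

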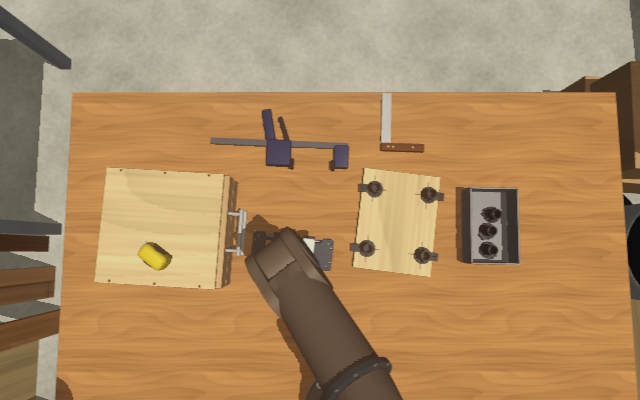

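View pics/s24.png

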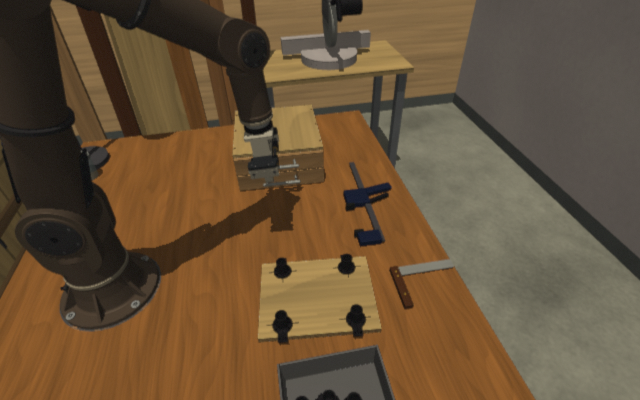

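All four sockets are within about 2 mm and 2° of their crosses, the drawer is shut, and the robot is touching nothing. Handing in.

```bash
python3 - <<'E'
from workcell import r
print(r.close_job(), r.read_state()['time'])
E
```

```text
the job is handed in; nothing more can be done
the job is handed in; nothing more can be done
```

The job is done and handed in at about 56 s of the 210 s. I pulled the top drawer to its stop and put the three rejects in the scrap bin. The four sound sockets went on the four crosses, tongues outward, and then I pushed the drawer home.

- **Drawer:** it was pulled out until it met firm resistance at the stop (33 N). The top view showed it empty before I closed it. Pushed home, it held at 22 N without moving.
- **Sound sockets:** the last top-view check put all four about 1–2.5 mm from their crosses and 0–2° off in direction. That is near the camera's 2 mm calibration limit. One socket had read about 4° off, so I gripped it again after closing the drawer and turned it to about 1° off. That shifted its centre slightly, to about 2 mm from its cross.
- **Rejects and bystanders:** all three rejects are visible in the bin. The tape measure, clamp and try square look unmoved.
- **Robot:** the gripper gradually tilted by about 4° over the run. It was clear of everything when I handed in.

No check failed, and I saw no socket knocked aside.

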